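# Park the large test weight in the draught shield

### The job

The largest of the three test weights has to settle in the draught shield before the balances are checked. Stand it upright in the square pocket of the shuttle, then take the shuttle by its stem, run it in through the open front of the shield and sideways along the slot until the stem is fully home at the closed end of the slot, and let go with the weight still standing in its pocket. Leave the two smaller weights where they are.

Things in the scene. Friction and masses are not known exactly. Their poses are not given: they have to be found in the camera images.
- weight_large: Largest of three test weights that stand loose on the bench left of centre: metal cylinder 22 mm in diameter with a narrower neck and a knob on top, 44 mm high, about 100 g. Origin at the centre of its underside, z up.
- weight_medium: Middle test weight, same shape, 18 mm in diameter, 35 mm high. Origin at the centre of its underside. Not to be moved.
- weight_small: Smallest test weight, same shape, 13 mm in diameter, 26 mm high, brass coloured. Origin at the centre of its underside. Not to be moved.
- shuttle: Loose aluminium sled, about 250 g, lying flat on the bench: deck 120 mm long (x; +x is the leading end), 56 mm wide (y), 6 mm thick. Origin at the centre of its underside. A square steel stem 14 x 14 mm, sides parallel to the deck's, stands at x = -35 mm, from the deck to 99 mm above the bench. It enters the shield pocket end first and keeps its x axis along the shield's x.
- pocket (a point): Centre of the floor of the shuttle's square pocket, at the shuttle's x = +30 mm, 6 mm above its underside. The pocket is 32 x 32 mm inside, its fence 4 mm thick and 4 mm high.
- stem_top (a point): Centre of the top face of the shuttle's stem.
- shield: Draught shield fixed to the bench: low box, aluminium walls 5 mm thick, white roof 58 to 64 mm above the bench, so the loaded shuttle (50 mm high) fits beneath and only its stem stands out. Outside x -70 (front) to +75 mm, y -80 to +80 mm, origin on the bench. The front is open from y = -75 to -5 mm, walled from -5 to +80. The roof has an L-shaped slot 24 mm wide for the stem.
- slot_mouth (a point): Where the slot's first leg opens at the front edge of the roof: middle of its width, on the roof's top face, at the shield's x = -70, y = -40 mm. From here the leg runs along the shield's +x to the corner.
- slot_corner (a point): Middle of the slot's corner, on the roof's top face, at the shield's x = -35, y = -40 mm. With the stem's axis here the shuttle's origin is at the shield's x = 0, y = -40 mm. The second leg runs from here along the shield's +y.
- slot_end (a point): Where the stem's axis stands when the stem touches the closed end of the slot (fully home), on the roof's top face, at the shield's x = -35, y = +40 mm; the closed edge itself is at y = +47 mm. The shuttle's origin is then at the shield's x = 0, y = +40 mm.
Not all that is in view belongs to the job. Leave any blue or yellow look-alike of the weight_large alone.

How it is judged:
By the outcome, as a careful person would: the job done as asked, in the order asked, and still so for the second after the job is handed in, with the robot touching nothing.
It also fails if it takes over 61 s, if anything falls off the work surface, if the arm or the gripper's body presses on something with over 40 N, if the wrist force passes 120 N, or if a joint passes its speed limit or range.

### The arm

A 7-joint arm with a two-finger parallel gripper is mounted at the origin on a cart in front of the work surface, level with it; the furniture and walls round the work are solid. World frame = base frame: x ahead of the robot, y to its left, z up, the work surface at z = 0. Lengths are in m, angles in rad, forces in N, time in s.
With the tool pointing down it reaches from about 0.4 to 0.85 m from the base axis. Payload 6.9 kg.
Tool frame: the origin (TCP) lies at the centre of the arm's flange, where the gripper is bolted on; the fingertips stand 173 mm ahead of it and the grasp point (between the pads) lies 155 mm ahead of it; z points along the fingers, y is the direction in which the jaws open and shut (so a half turn about z gives the same grasp; the last joint's range is limited). The gripper opens to 85 mm and grips with 20 to 120 N. Pads are 22 mm wide; open, the fingers measure 114 mm over their backs; the gripper's body (76 mm by 85 mm) begins 54 mm behind the grasp point. The pads swing forward as they close: fully open they stand 13 mm farther back than shut.
Start: joints at [-1.238, 0.507, -0.238, 1.5, 0.126, 1.149, -0.155], TCP at [0.141, 0.609, 0.405] pointing down, gripper open.
Joint ranges: [-3.08, 3.08], [-0.24, 2.05], [-1.43, 1.35], [0, 2.5], [-1.52, 4.66], [0.17, 1.96], [-2.89, 2.89]. Speed limits (rad/s): [2.39, 2.39, 3.14, 3.14, 3.14, 3.14, 3.14].

### API

Orientations are given as a unit quaternion [w, x, y, z].
In Python, from station import ctrl gives the robot as it stands.
- The arm moves only by the tool arm_command, never from a script. Its arguments are lists of equal length, an entry for each row: "dp": the shift along the tool's x, y, z in mm, a list of three; "dr": the turn, a rotation vector about the tool's x, y, z in degrees, a list of three; "grip": the finger opening in mm, from 0 to 85.4. A call has 1 to 12 rows; each row is the pose to reach, as a shift and turn from the pose commanded when the call began, along the tool's axes at that moment; what a row does not reach only later rows make up. A row lasts 1/12 s, in which the tool goes at most 41.7 mm and 7.16 degrees, less where a joint would pass 70% of its speed; a pose out of reach is approached as far as the arm can. A call with a gripper value outside its range is refused whole. The fingers move at their own pace and stop on an object; "squeeze" is the grip in N (left out, the last holds). Time passes only in rows, so rows that repeat a pose let the fingers close. It gives the time, the measured TCP pose, the force and the opening at its end, in the units of the state.
- ctrl.state(): the state, without advancing time (a new reading comes with each control period).
- ctrl.get_image(name): name is "side" or "top"; returns the picture (480x640x3 uint8, blue, green, red); there is no depth.
- ctrl.camera_params(name): a dict with "K" (3x3 intrinsics, pixels), "pose" (4x4, takes a point from camera to world coordinates). Camera axes: x right, y down, z forward; pixel columns grow to the right and rows downward; lengths in m; the calibration is good to about 2 mm. A picture is of the moment at which its call begins. camera_params takes no time and is no camera call.
- ctrl.close_job(): hands the job in, once; it reports no verdict.
The state is a dict: "time": time; "joints": joint angles; "joint_velocities": joint speeds; "joint_efforts": joint torques, N m; "eef_pos": TCP position; "tcp_rot": TCP orientation; "ft_force": force on the tool from outside, world axes, zero at the start; "torque": the same for the moment, N m; "finger_gap": finger opening in m.
Only numpy, scipy, OpenCV 4.12 (cv2) and the standard library are available. Lean on these libraries where they do the work, as an engineer would, in place of code of your own. Each camera call takes 0.05 s, during which the arm holds its last target.

## Working session

There is one attempt and no reset: what is moved stays moved. The work goes in short steps, Python scripts to look and compute and a tool call to move; the robot and the scene stay as the last step left them, time stands still between calls to the robot, and variables do not carry over. Pictures are saved under pics/ and viewed, and the job is handed in when it is done.

Besides the shell and the picture viewer there is one more tool, called after "Call:" by a JSON object that holds its "fn" and its "kwargs", one argument or row to a line. arm_command: Moves the arm, as the interface text tells. Its arguments: {"type":"object","properties":{"dp":{"type":"array","items":{"type":"array","items":{"type":"number"}}},"dr":{"type":"array","items":{"type":"array","items":{"type":"number"}}},"grip":{"type":"array","items":{"type":"number"}},"squeeze":{"type":"number"}},"required":["dp","dr","grip"]}

```bash
ls; mkdir -p pics; python3 - <<'E'
from station import ctrl
import cv2
for n in ("side","top"):
    cv2.imwrite(f"pics/{n}0.png",ctrl.get_image(n)); p=ctrl.camera_params(n); print(n,p["K"],p["pose"])
s=ctrl.state(); print(s)
E
```

```text
pics
side [[558.08549839   0.         330.55933757]
 [  0.         558.08549839 243.07202815]
 [  0.           0.           1.        ]] [[-0.97912313 -0.1084023   0.17195008  0.32441571]
 [-0.2032018   0.50040162 -0.84160992  0.97694159]
 [ 0.00518835 -0.8589803  -0.51198234  0.58305719]
 [ 0.          0.          0.          1.        ]]
top [[515.7072764    0.         320.91588106]
 [  0.         515.7072764  246.60379571]
 [  0.           0.           1.        ]] [[ 0.00955009 -0.97776582  0.20948219  0.31725162]
 [-0.99995066 -0.00876555  0.00467322  0.15598293]
 [-0.00273309 -0.20951649 -0.97780129  0.92762847]
 [ 0.          0.          0.          1.        ]]
{'time': 0.1, 'joints': array([-1.23843881,  0.50825301, -0.23753695,  1.50102304,  0.12568397,
        1.14888065, -0.15477798]), 'joint_velocities': array([ 0.00039292, -0.00089398, -0.00163253, -0.00332554,  0.00078565,
        0.00020427,  0.00078436]), 'joint_efforts': array([-4.22810917e-03, -6.21840191e+01, -2.19431363e+00, -2.50204736e+01,
        1.25583383e-02,  7.88735691e-03, -4.76080871e-06]), 'eef_pos': array([0.14059646, 0.60881067, 0.40392042]), 'tcp_rot': array([-8.52610434e-05,  1.13170345e-01,  9.93575287e-01, -7.84328020e-04]), 'ft_force': array([-0.64803293, -0.12853663,  0.40666664]), 'torque': array([ 0.00156496, -0.0176178 ,  0.01227328]), 'finger_gap': 0.08538205900255084}
```

View pics/side0.png

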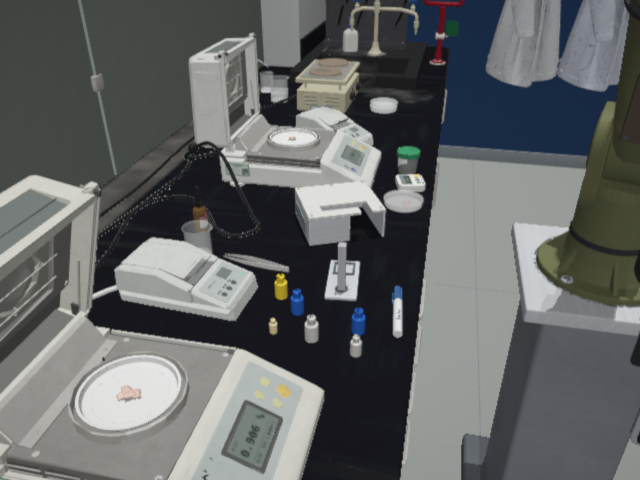

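View pics/top0.png

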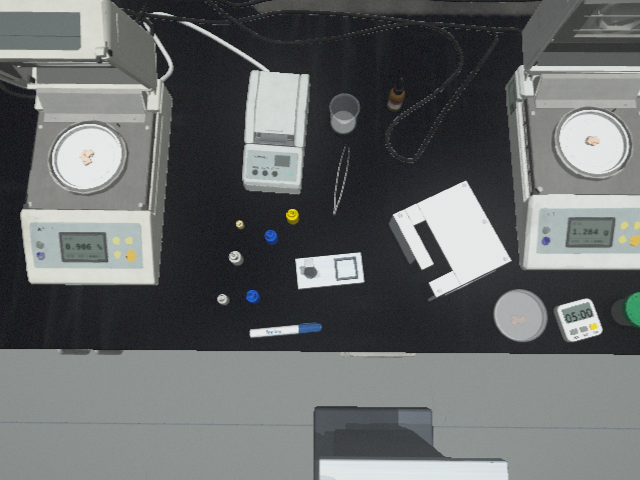

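The top view shows six weight-like objects: silver (236,258), silver (223,299), brass (240,225), blue (270,237), blue (253,296) and yellow (292,216). The larger silver one at (236,258), side view (312,328), fits weight_large. I'll confirm that in enlarged crops.

```bash
python3 - <<'E'
import cv2
a=cv2.imread("pics/top0.png"); s=cv2.imread("pics/side0.png")
cv2.imwrite("pics/c1.png",cv2.resize(a[200:320,205:375],None,fx=4.7,fy=4.7,interpolation=cv2.INTER_CUBIC))
cv2.imwrite("pics/c2.png",cv2.resize(a[170:310,380:520],None,fx=4.2,fy=4.2,interpolation=cv2.INTER_CUBIC))
cv2.imwrite("pics/c3.png",cv2.resize(s[235:365,255:415],None,fx=4.6,fy=4.6,interpolation=cv2.INTER_CUBIC))
cv2.imwrite("pics/c4.png",cv2.resize(s[170:310,280:420],None,fx=4.2,fy=4.2,interpolation=cv2.INTER_CUBIC))
E
```

```text
(no output)
```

View pics/c1.png

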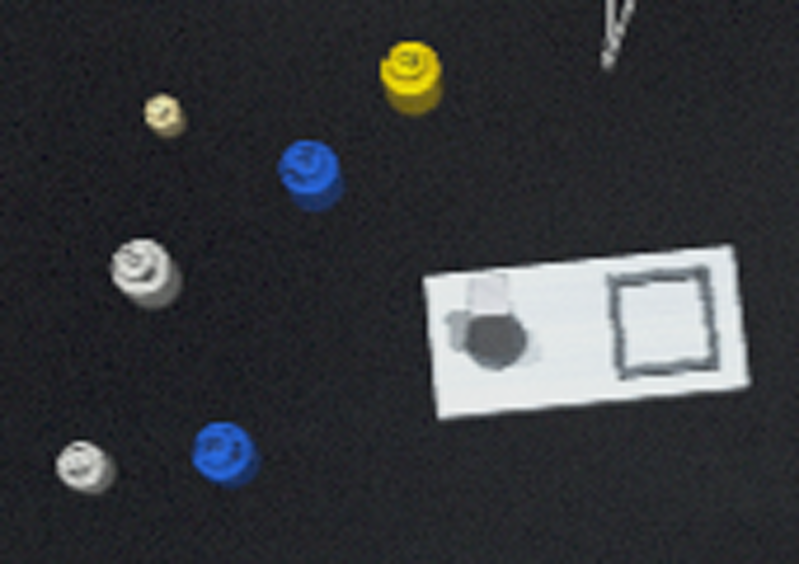

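View pics/c2.png

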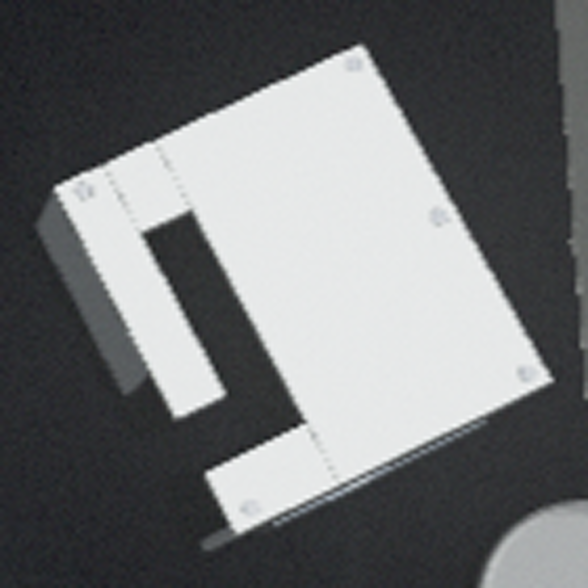

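View pics/c3.png

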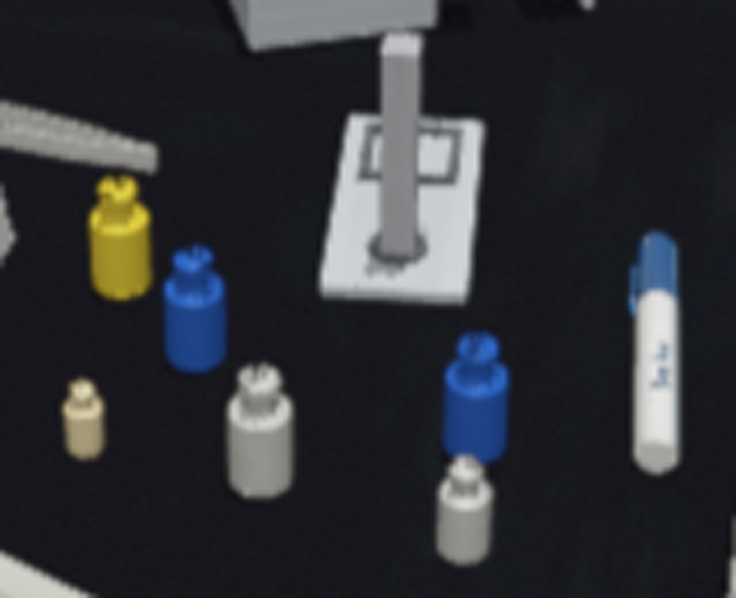

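View pics/c4.png

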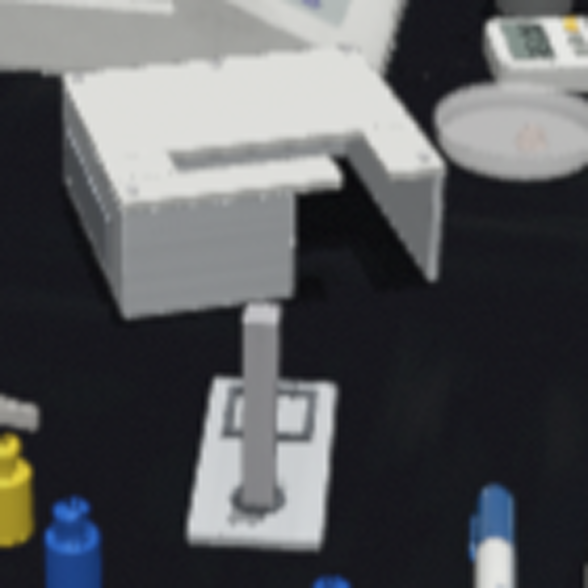

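The larger silver weight, crop (260,430), is clearly the widest silver one, so it is weight_large. Next I'll fit the poses.

```bash
cat > h.py <<'E'
import numpy as np, cv2
from scipy.optimize import least_squares
from station import ctrl
def proj(n,P):
    c=ctrl.camera_params(n); T=np.linalg.inv(c["pose"]); q=(T[:3,:3]@np.atleast_2d(P).T).T+T[:3,3]
    q=q@np.array(c["K"]).T; return q[:,:2]/q[:,2:]
def ray(n,u,v,z):
    c=ctrl.camera_params(n); T=np.array(c["pose"]); d=T[:3,:3]@np.linalg.solve(c["K"],[u,v,1]); o=T[:3,3]
    return o+d*(z-o[2])/d[2]
def uc(p,off,s): return (np.array(p)+.5)/s-.5+np.array(off)
def body(pose,P):
    x,y,a=pose; c,s=np.cos(a),np.sin(a); P=np.atleast_2d(P)
    return np.c_[x+c*P[:,0]-s*P[:,1],y+s*P[:,0]+c*P[:,1],P[:,2]]
def fit(x0,obs):  # obs: list of (cam, pixel, bodypoint)
    f=lambda p: np.concatenate([proj(n,body(p,b))[0]-px for n,px,b in obs])
    r=least_squares(f,x0,loss='soft_l1'); return r.x, r.fun.reshape(-1,2)
E
python3 - <<'E'
from h import *
T=lambda p:("top",uc(p,(205,200),4.7)); S=lambda p:("side",uc(p,(255,235),4.6))
T2=lambda p:("top",uc(p,(380,170),4.2)); S2=lambda p:("side",uc(p,(280,170),4.2))
sh=[T((425,275))+([-.06,.028,.006],),T((733,246))+([.06,.028,.006],),T((748,383))+([.06,-.028,.006],),T((438,412))+([-.06,-.028,.006],),
 T((490,293))+([-.035,0,.099],),
 S((350,114))+([.06,.028,.006],),S((484,121))+([.06,-.028,.006],),S((320,291))+([-.06,.028,.006],),S((467,295))+([-.06,-.028,.006],),S((402,43))+([-.035,0,.099],)]
x,r=fit([.42,.2,-1.48],sh); print("shuttle",x,np.degrees(x[2])); print(r.round(1).tolist())
b=[T2((57,187))+([-.07,.08,.064],),T2((362,44))+([.075,.08,.064],),T2((552,380))+([.075,-.08,.064],),T2((237,532))+([-.07,-.08,.064],),
T2((145,233))+([-.047,.047,.064],),T2((192,211))+([-.023,.047,.064],),T2((180,418))+([-.07,-.028,.064],),T2((206,472))+([-.07,-.052,.064],),T2((305,423))+([-.023,-.052,.064],),
S2((124,203))+([-.07,.08,.064],),S2((64,77))+([.075,.08,.064],),S2((442,162))+([-.07,-.08,.064],),S2((355,47))+([.075,-.08,.064],)]
x,r=fit([.45,0,-1.1],b); print("shield",x,np.degrees(x[2])); print(r.round(1).tolist())
for nm,p,z in (("knob",(135,260),.044),):
    print(ray(*T(p),z) if 0 else ray("top",*T(p)[1],z))
print("side bottom centre",ray("side",*S((260,480))[1],0), "side knob", ray("side",*S((260,372))[1],.044))
E
```

```text
shuttle [ 0.47170763  0.14494973 -1.46376514] -83.86756478157193
[[-0.2, -0.2], [-0.2, -0.3], [0.2, 0.9], [-0.2, 1.2], [-0.2, 0.6], [-0.2, -0.1], [-0.3, 0.1], [-0.4, -1.7], [-0.3, -0.6], [-0.2, -0.1]]
shield [ 0.52011455 -0.06182678 -1.11534286] -63.90443845775291
[[-0.6, -0.1], [0.1, -0.4], [0.5, 0.3], [0.3, 0.8], [-0.9, 0.0], [0.2, -0.5], [-0.7, 0.3], [-0.2, 0.1], [0.7, -0.1], [-0.6, -0.6], [-0.6, -1.0], [0.7, 0.3], [0.1, -1.1]]
[0.49031823 0.31308178 0.044     ]
side bottom centre [0.49004362 0.31539054 0.        ] side knob [0.49036021 0.31167422 0.044     ]
```

```bash
python3 - <<'E'
import cv2
a=cv2.imread("pics/top0.png"); s=cv2.imread("pics/side0.png")
A=cv2.resize(a[235:285,210:260],None,fx=8,fy=8,interpolation=cv2.INTER_CUBIC)
B=cv2.resize(s[305:355,285:335],None,fx=8,fy=8,interpolation=cv2.INTER_CUBIC)
cv2.imwrite("pics/w.png",cv2.hconcat([A,B]))
E
```

```text
(no output)
```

View pics/w.png

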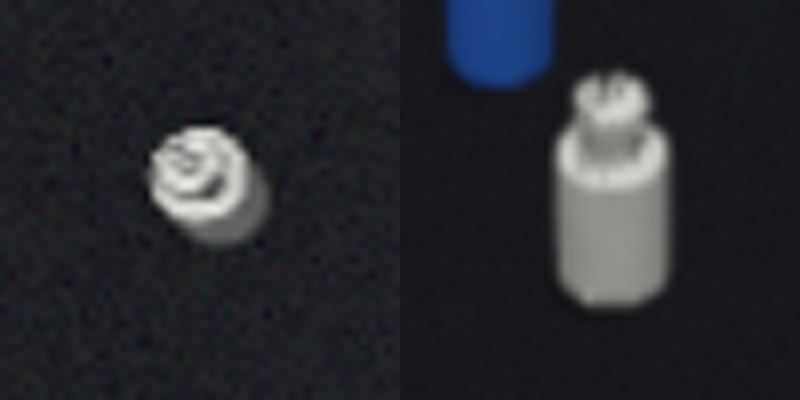

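```bash
cat >> h.py <<'E'
from scipy.spatial.transform import Rotation as Ro
def now():
    s=ctrl.state(); q=s["tcp_rot"]; return np.array(s["eef_pos"]),Ro.from_quat([q[1],q[2],q[3],q[0]]),s
def target(ang): # tool z down, tool y at world angle ang (deg)
    a=np.radians(ang); y=np.array([np.cos(a),np.sin(a),0]); z=np.array([0,0,-1.]); return Ro.from_matrix(np.c_[np.cross(y,z),y,z])
def go(p,ang):
    p0,R0,s=now()
    print("dp",(R0.inv().apply(np.array(p)-p0)*1000).round(1),"dr",np.degrees((R0.inv()*target(ang)).as_rotvec()).round(2))
def st():
    p,R,s=now(); y=R.as_matrix()[:,1]; print("t",round(s["time"],2),"p",p.round(4),"yang",np.degrees(np.arctan2(y[1],y[0])).round(2),"z",R.as_matrix()[:,2].round(4),"F",np.array(s["ft_force"]).round(1),"gap",round(s["finger_gap"],4),"j",np.array(s["joints"]).round(2))
E
python3 - <<'E'
from h import *
st()
go((.36,.313,.40),6); go((.490,.313,.30),6)
for n,(u,v) in dict(brass=(240,224),med=(223,299),blue=(270,236),blue2=(252,295),yel=(292,214)).items(): print(n,ray("top",u,v,.035).round(3))
print(ray("top",160,230,.08),ray("top",160,283,.0))
S=lambda y,z:0
sh=(.4717,.1449,-1.4638); print("pocket",body(sh,[.03,0,.006]),"stem",body(sh,[-.035,0,.099]))
d=(.5201,-.0618,-1.1153)
for n,p in dict(premouth=[-.14,-.04,0],mouth=[-.07,-.04,0],corner=[-.035,-.04,0],end=[-.035,.04,0]).items(): print(n,body(d,p))
E
```

```text
t 0.1 p [0.1406 0.6088 0.4039] yang 77.0 z [-3.0e-04 -1.5e-03 -1.0e+00] F [-0.6 -0.1  0.4] gap 0.0854 j [-1.24  0.51 -0.24  1.5   0.13  1.15 -0.15]
dp [-280.3 -238.9    4.3] dr [-8.0e-02  6.0e-02  7.1e+01]
dp [-407.  -209.5  104.3] dr [-8.0e-02  6.0e-02  7.1e+01]
brass [0.549 0.305 0.035]
med [0.414 0.329 0.035]
blue [0.527 0.251 0.035]
blue2 [0.421 0.279 0.035]
yel [0.568 0.213 0.035]
[0.52516774 0.43290688 0.08      ] [0.44585988 0.45162064 0.        ]
pocket [[0.47490377 0.11507156 0.006     ]] stem [[0.46796227 0.17969985 0.099     ]]
premouth [[0.42259116 0.04632967 0.        ]]
mouth [[ 0.45338472 -0.01653333  0.        ]]
corner [[ 0.4687815  -0.04796483  0.        ]]
end [[ 0.54062493 -0.01277218  0.        ]]
```

Call:
{"fn": "arm_command", "kwargs": {
  "dp": [
    [-280, -239, 4],
    [-280, -239, 4],
    [-280, -239, 4],
    [-280, -239, 4],
    [-280, -239, 4],
    [-280, -239, 4],
    [-280, -239, 4],
    [-280, -239, 4],
    [-280, -239, 4],
    [-407, -209.5, 104],
    [-407, -209.5, 104],
    [-407, -209.5, 104]
  ],
  "dr": [
    [0, 0, 71],
    [0, 0, 71],
    [0, 0, 71],
    [0, 0, 71],
    [0, 0, 71],
    [0, 0, 71],
    [0, 0, 71],
    [0, 0, 71],
    [0, 0, 71],
    [0, 0, 71],
    [0, 0, 71],
    [0, 0, 71]
  ],
  "grip": [40, 40, 40, 40, 40, 40, 40, 40, 40, 40, 40, 40],
  "squeeze": 30
}}

```text
time: 1.1
eef_pos: [0.4601, 0.3127, 0.3242]
tcp_rot: [0.0, 0.669, 0.743, 0.001]
ft_force: [0.1, 1.0, 1.6]
finger_gap: 0.0402
```

```bash
python3 - <<'E'
from h import *
st(); go((.490,.313,.25),6)
E
```

```text
t 1.1 p [0.4601 0.3127 0.3242] yang 5.95 z [ 0.0013  0.001  -1.    ] F [0.1 1.  1.6] gap 0.0402 j [-0.73  0.48  0.13  1.8  -0.08  0.86 -0.45]
dp [-2.9 29.6 74.2] dr [ 0.08 -0.05 -0.05]
```

Call:
{"fn": "arm_command", "kwargs": {
  "dp": [
    [0, 0, 0],
    [0, 0, 0],
    [0, 0, 0]
  ],
  "dr": [
    [0, 0, 0],
    [0, 0, 0],
    [0, 0, 0]
  ],
  "grip": [40, 40, 40]
}}

```text
time: 1.35
eef_pos: [0.4584, 0.3134, 0.3242]
tcp_rot: [-0.0, 0.669, 0.743, -0.001]
ft_force: [0.3, 0.8, 0.8]
finger_gap: 0.0399
```

```bash
python3 - <<'E'
from h import *
st(); go((.490,.313,.25),6)
E
```

```text
t 1.35 p [0.4584 0.3134 0.3242] yang 6.0 z [-1.6e-03 -6.0e-04 -1.0e+00] F [0.3 0.8 0.8] gap 0.0399 j [-0.73  0.48  0.13  1.8  -0.08  0.87 -0.46]
dp [-3.6 31.5 74.2] dr [-0.09  0.03  0.  ]
```

Call:
{"fn": "arm_command", "kwargs": {
  "dp": [
    [-3.6, 31.5, 74],
    [-3.6, 31.5, 74],
    [-3.6, 31.5, 74],
    [-3.6, 31.5, 74],
    [-3.6, 31.5, 74]
  ],
  "dr": [
    [0, 0, 0],
    [0, 0, 0],
    [0, 0, 0],
    [0, 0, 0],
    [0, 0, 0]
  ],
  "grip": [40, 40, 40, 40, 40]
}}

```text
time: 1.77
eef_pos: [0.4898, 0.3137, 0.2526]
tcp_rot: [-0.0, 0.669, 0.744, 0.001]
ft_force: [0.7, -0.8, 0.0]
finger_gap: 0.0398
```

```bash
python3 - <<'E'
from h import *
st(); go((.490,.313,.179),6)
a=ctrl.get_image("side"); t=ctrl.get_image("top")
cv2.imwrite("pics/p1.png",cv2.hconcat([cv2.resize(a[230:370,230:390],None,fx=2.5,fy=2.5),cv2.resize(t[180:320,160:320],None,fx=2.5,fy=2.5)]))
E
```

```text
t 1.77 p [0.4898 0.3137 0.2526] yang 6.07 z [ 9.0e-04  1.4e-03 -1.0e+00] F [ 0.7 -0.8  0. ] gap 0.0398 j [-0.69  0.6   0.12  1.81 -0.1   0.73 -0.41]
dp [-0.8  0.1 73.6] dr [ 0.06 -0.08  0.07]
```

View pics/p1.png

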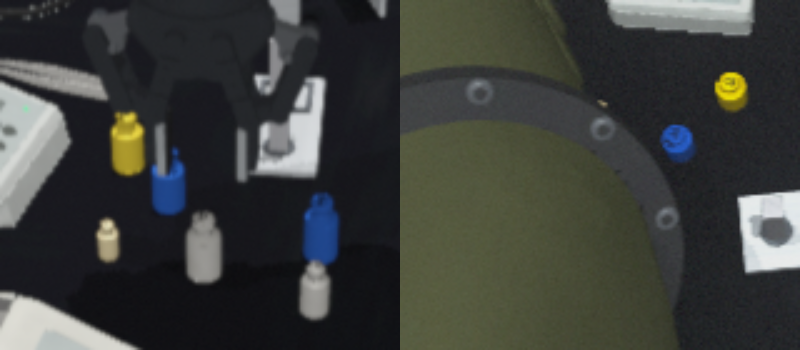

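The side view shows the weight at (203,250), centred between the fingers at about (163) and (242). I'll descend and grip.

Call:
{"fn": "arm_command", "kwargs": {
  "dp": [
    [-0.5, 0, 35],
    [-0.5, 0, 71],
    [-0.5, 0, 71],
    [-0.5, 0, 71],
    [-0.5, 0, 71],
    [-0.5, 0, 71],
    [-0.5, 0, 71],
    [-0.5, 0, 71],
    [-0.5, 0, 71],
    [-0.5, 0, 71]
  ],
  "dr": [
    [0, 0, 0],
    [0, 0, 0],
    [0, 0, 0],
    [0, 0, 0],
    [0, 0, 0],
    [0, 0, 0],
    [0, 0, 0],
    [0, 0, 0],
    [0, 0, 0],
    [0, 0, 0]
  ],
  "grip": [40, 40, 40, 40, 10, 10, 10, 10, 10, 10],
  "squeeze": 30
}}

```text
time: 2.7
eef_pos: [0.4912, 0.313, 0.1824]
tcp_rot: [0.0, 0.669, 0.743, 0.002]
ft_force: [-0.3, -0.2, 9.1]
finger_gap: 0.0211
```

```bash
python3 - <<'E'
from h import *
st()
a=ctrl.get_image("side")
cv2.imwrite("pics/p2.png",cv2.resize(a[240:360,240:400],None,fx=5,fy=5))
E
```

```text
t 2.7 p [0.4912 0.313  0.1824] yang 6.0 z [ 0.0033  0.0026 -1.    ] F [-0.3 -0.2  9.1] gap 0.0211 j [-0.67  0.7   0.1   1.86 -0.11  0.58 -0.4 ]
```

View pics/p2.png

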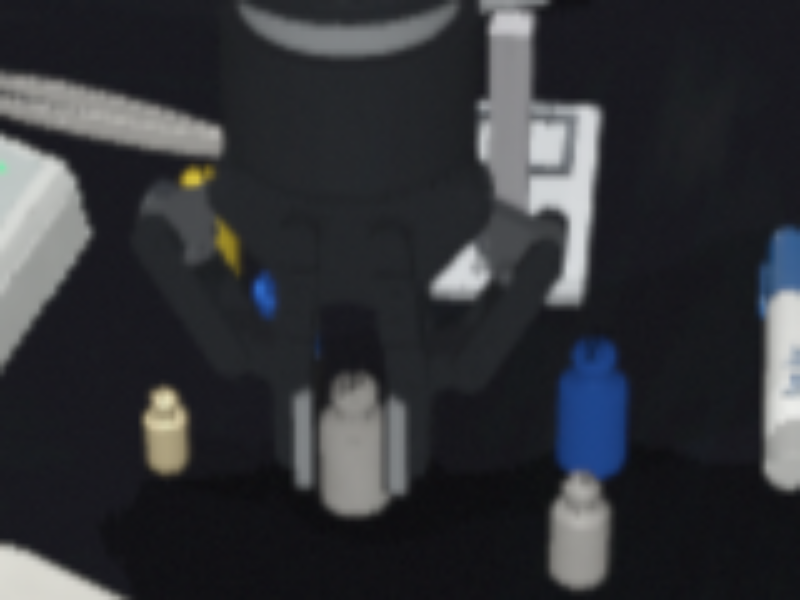

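Gripped, gap 21.1 mm. The weight stands upright between the pads and the tips are about 6 mm above its base. I'll lift it and carry it over the stem.

```bash
python3 - <<'E'
from h import *
go((.4912,.313,.34),6.1);go((.4749,.1151,.34),6.1);go((.4749,.1151,.26),6.1)
E
```

```text
dp [   0.3    0.5 -157.6] dr [ 0.2  -0.12 -0.1 ]
dp [-194.8  -36.4 -158.2] dr [ 0.2  -0.12 -0.1 ]
dp [-194.9  -36.6  -78.2] dr [ 0.2  -0.12 -0.1 ]
```

Call:
{"fn": "arm_command", "kwargs": {
  "dp": [
    [0, 0, -15],
    [0, 0, -40],
    [0, 0, -75],
    [0, 0, -110],
    [0, 0, -140],
    [-15, -3, -158],
    [-40, -8, -158],
    [-70, -14, -158],
    [-100, -19, -158],
    [-130, -25, -158],
    [-160, -30, -158],
    [-182, -34, -158]
  ],
  "dr": [
    [0, 0, 0],
    [0, 0, 0],
    [0, 0, 0],
    [0, 0, 0],
    [0, 0, 0],
    [0, 0, 0],
    [0, 0, 0],
    [0, 0, 0],
    [0, 0, 0],
    [0, 0, 0],
    [0, 0, 0],
    [0, 0, 0]
  ],
  "grip": [10, 10, 10, 10, 10, 10, 10, 10, 10, 10, 10, 10],
  "squeeze": 30
}}

```text
time: 3.75
eef_pos: [0.4753, 0.1251, 0.3392]
tcp_rot: [0.001, 0.67, 0.742, 0.001]
ft_force: [0.2, -0.7, -1.8]
finger_gap: 0.0209
```

Call:
{"fn": "arm_command", "kwargs": {
  "dp": [
    [-10, -2, 0],
    [-13, -2.4, 0],
    [-13, -2.4, 0],
    [-13, -2.4, 20],
    [-13, -2.4, 50],
    [-13, -2.4, 80],
    [-13, -2.4, 95],
    [-13, -2.4, 95],
    [-13, -2.4, 95],
    [-13, -2.4, 95]
  ],
  "dr": [
    [0, 0, 0],
    [0, 0, 0],
    [0, 0, 0],
    [0, 0, 0],
    [0, 0, 0],
    [0, 0, 0],
    [0, 0, 0],
    [0, 0, 0],
    [0, 0, 0],
    [0, 0, 0]
  ],
  "grip": [10, 10, 10, 10, 10, 10, 10, 10, 10, 10]
}}

```text
time: 4.58
eef_pos: [0.4754, 0.1159, 0.2435]
tcp_rot: [0.0, 0.669, 0.744, 0.001]
ft_force: [0.2, -1.2, -1.1]
finger_gap: 0.0204
```

```bash
python3 - <<'E'
from h import *
st(); go((.4749,.1151,.19),6.1)
a=ctrl.get_image("side"); t=ctrl.get_image("top")
cv2.imwrite("pics/p3.png",cv2.hconcat([cv2.resize(a[210:310,290:390],None,fx=4,fy=4),cv2.resize(t[220:320,260:360],None,fx=4,fy=4)]))
E
```

```text
t 4.58 p [0.4754 0.1159 0.2435] yang 6.09 z [ 1.4e-03  8.0e-04 -1.0e+00] F [ 0.2 -1.2 -1.1] gap 0.0204 j [-0.38  0.51  0.13  2.06 -0.11  0.58 -0.06]
dp [-0.8 -0.6 53.5] dr [ 0.08 -0.04 -0.01]
```

View pics/p3.png

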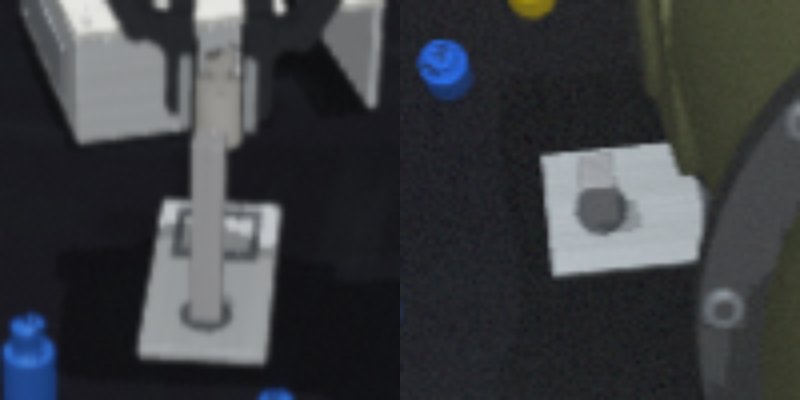

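Call:
{"fn": "arm_command", "kwargs": {
  "dp": [
    [-0.5, -0.3, 20],
    [-0.8, -0.6, 45],
    [-0.8, -0.6, 45],
    [-0.8, -0.6, 45],
    [-0.8, -0.6, 45]
  ],
  "dr": [
    [0, 0, 0],
    [0, 0, 0],
    [0, 0, 0],
    [0, 0, 0],
    [0, 0, 0]
  ],
  "grip": [10, 10, 10, 10, 10]
}}

```text
time: 5.1
eef_pos: [0.4747, 0.114, 0.1988]
tcp_rot: [0.0, 0.669, 0.743, 0.001]
ft_force: [0.6, -0.6, -0.9]
finger_gap: 0.0206
```

```bash
python3 - <<'E'
from h import *
st(); go((.4749,.1151,.19),6.1)
a=ctrl.get_image("side"); print(proj("side",[[.4749,.1151,.006],[.4749,.1151,.05]]))
cv2.imwrite("pics/p4.png",cv2.resize(a[220:300,300:380],None,fx=7,fy=7))
E
```

```text
t 5.1 p [0.4747 0.114  0.1988] yang 6.0 z [ 1.2e-03  4.0e-04 -1.0e+00] F [ 0.6 -0.6 -0.9] gap 0.0206 j [-0.36  0.59  0.11  2.1  -0.13  0.46 -0.05]
dp [1.1 0.3 8.8] dr [ 0.07 -0.01 -0.1 ]
[[343.77820579 268.71993314]
 [344.19337754 248.68808344]]
```

View pics/p4.png

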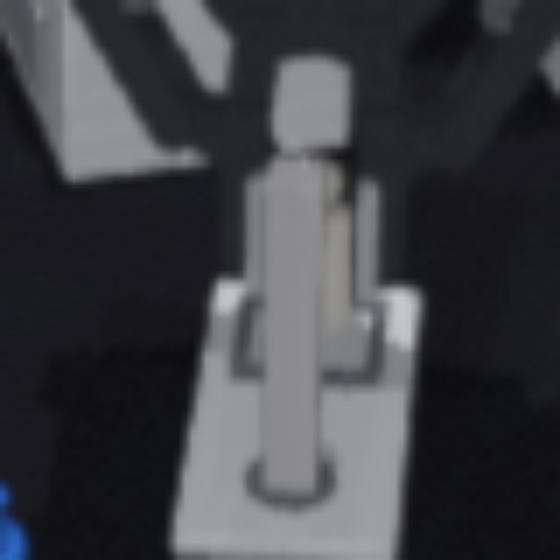

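Call:
{"fn": "arm_command", "kwargs": {
  "dp": [
    [1, 0.3, 4],
    [1, 0.3, 7],
    [1, 0.3, 9],
    [1, 0.3, 10],
    [1, 0.3, 10],
    [1, 0.3, 10]
  ],
  "dr": [
    [0, 0, 0],
    [0, 0, 0],
    [0, 0, 0],
    [0, 0, 0],
    [0, 0, 0],
    [0, 0, 0]
  ],
  "grip": [10, 10, 10, 10, 10, 10]
}}

```text
time: 5.65
eef_pos: [0.4745, 0.115, 0.1883]
tcp_rot: [0.0, 0.669, 0.743, 0.0]
ft_force: [-1.0, -0.3, 9.1]
finger_gap: 0.0208
```

```bash
python3 - <<'E'
from h import *
st()
E
```

```text
t 5.65 p [0.4745 0.115  0.1883] yang 6.01 z [ 7.e-04  4.e-04 -1.e+00] F [-1.  -0.3  9.1] gap 0.0208 j [-0.35  0.6   0.1   2.11 -0.14  0.43 -0.04]
```

Contact at 9 N with the height as expected. I'll release, opening gradually, then lift straight up.

Call:
{"fn": "arm_command", "kwargs": {
  "dp": [
    [0, 0, 0],
    [0, 0, 0],
    [0, 0, 0],
    [0, 0, 0],
    [0, 0, -5],
    [0, 0, -20],
    [0, 0, -50],
    [0, 0, -85],
    [0, 0, -120],
    [0, 0, -150],
    [0, 0, -150],
    [0, 0, -150]
  ],
  "dr": [
    [0, 0, 0],
    [0, 0, 0],
    [0, 0, 0],
    [0, 0, 0],
    [0, 0, 0],
    [0, 0, 0],
    [0, 0, 0],
    [0, 0, 0],
    [0, 0, 0],
    [0, 0, 0],
    [0, 0, 0],
    [0, 0, 0]
  ],
  "grip": [25, 30, 36, 40, 40, 40, 40, 40, 40, 40, 40, 40]
}}

```text
time: 6.65
eef_pos: [0.4747, 0.1149, 0.3395]
tcp_rot: [0.001, 0.669, 0.743, 0.002]
ft_force: [-0.3, -0.3, -0.9]
finger_gap: 0.0403
```

```bash
python3 - <<'E'
from h import *
st()
a=ctrl.get_image("side"); t=ctrl.get_image("top")
cv2.imwrite("pics/p5.png",cv2.hconcat([cv2.resize(a[220:300,300:380],None,fx=5,fy=5,interpolation=2),cv2.resize(t[230:310,280:360],None,fx=5,fy=5,interpolation=2)]))
E
```

```text
t 6.65 p [0.4747 0.1149 0.3395] yang 6.01 z [ 0.0039  0.0013 -1.    ] F [-0.3 -0.3 -0.9] gap 0.0403 j [-0.41  0.37  0.16  1.95 -0.08  0.82 -0.09]
```

View pics/p5.png

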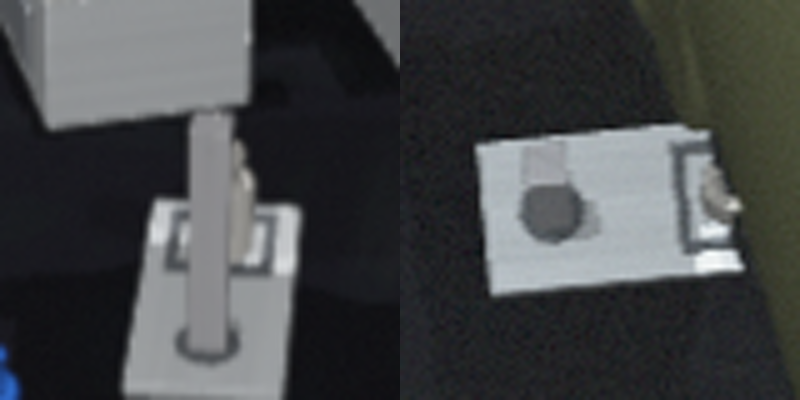

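Both views show the weight standing in the pocket and the shuttle unmoved. Next I'll move above the stem.

```bash
python3 - <<'E'
from h import *
go((.468,.1797,.30),6.1); go((.468,.1797,.244),6.1)
d=(.5201,-.0618,-1.1153); c,s=np.cos(d[2]),np.sin(d[2]); R=np.array([[c,-s],[s,c]])
sh=(.4717,.1449,-1.4638)
for p in ([-.035,0,0],[.06,.028,0],[.06,-.028,0]): print((R.T@(body(sh,p)[0,:2]-d[:2])).round(4))
for p in ([-.20,-.04,0],[-.18,-.04,0],[-.10,-.04,0],[-.035,-.04,0],[-.035,.04,0]): print(p,body(d,p).round(4))
E
```

```text
dp [65.1  0.9 37.1] dr [-0.06  0.01 -0.09]
dp [65.1  0.9 93.1] dr [-0.06  0.01 -0.09]
[-0.2398  0.0594]
[-0.141   0.0533]
[-0.1601  0.0007]
[-0.2, -0.04, 0] [[0.3962 0.1002 0.    ]]
[-0.18, -0.04, 0] [[0.405  0.0823 0.    ]]
[-0.1, -0.04, 0] [[0.4402 0.0104 0.    ]]
[-0.035, -0.04, 0] [[ 0.4688 -0.048   0.    ]]
[-0.035, 0.04, 0] [[ 0.5406 -0.0128  0.    ]]
```

Call:
{"fn": "arm_command", "kwargs": {
  "dp": [
    [25, 0.4, 0],
    [50, 0.8, 10],
    [65, 0.9, 25],
    [65, 0.9, 37],
    [65, 0.9, 60],
    [65, 0.9, 80],
    [65, 0.9, 93],
    [65, 0.9, 93],
    [65, 0.9, 93],
    [65, 0.9, 93]
  ],
  "dr": [
    [0, 0, 0],
    [0, 0, 0],
    [0, 0, 0],
    [0, 0, 0],
    [0, 0, 0],
    [0, 0, 0],
    [0, 0, 0],
    [0, 0, 0],
    [0, 0, 0],
    [0, 0, 0]
  ],
  "grip": [40, 40, 40, 40, 40, 40, 40, 40, 40, 40]
}}

```text
time: 7.58
eef_pos: [0.4686, 0.1796, 0.2445]
tcp_rot: [-0.0, 0.669, 0.743, -0.0]
ft_force: [0.2, -0.4, -0.1]
finger_gap: 0.0399
```

```bash
python3 - <<'E'
from h import *
st(); go((.468,.1797,.244),6.1)
a=ctrl.get_image("side"); t=ctrl.get_image("top")
cv2.imwrite("pics/p6.png",cv2.hconcat([cv2.resize(a[210:310,290:390],None,fx=4,fy=4,interpolation=2),cv2.resize(t[220:320,280:380],None,fx=4,fy=4,interpolation=2)]))
E
```

```text
t 7.58 p [0.4686 0.1796 0.2445] yang 5.99 z [-7.e-04 -4.e-04 -1.e+00] F [ 0.2 -0.4 -0.1] gap 0.0399 j [-0.5   0.52  0.12  2.03 -0.11  0.6  -0.2 ]
dp [ 0.2 -0.6  0.5] dr [-0.04  0.02 -0.11]
```

View pics/p6.png

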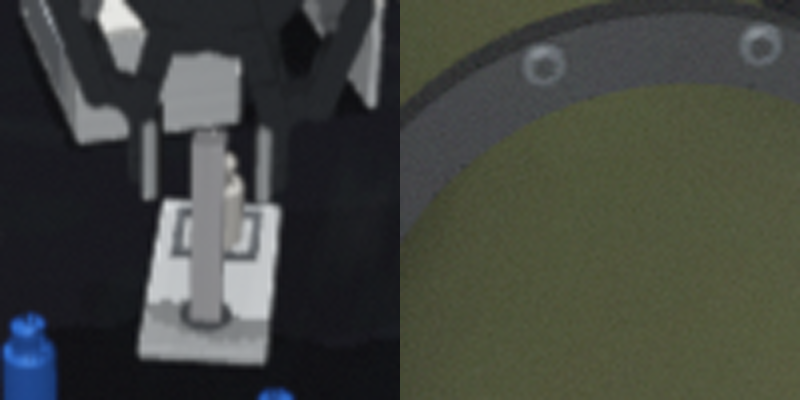

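The stem is centred between the pads, with (207) between (150) and (265). I'll close on it slowly.

Call:
{"fn": "arm_command", "kwargs": {
  "dp": [
    [0, 0, 0],
    [0, 0, 0],
    [0, 0, 0],
    [0, 0, 0],
    [0, 0, 0],
    [0, 0, 0],
    [0, 0, 0],
    [0, 0, 0]
  ],
  "dr": [
    [0, 0, 0],
    [0, 0, 0],
    [0, 0, 0],
    [0, 0, 0],
    [0, 0, 0],
    [0, 0, 0],
    [0, 0, 0],
    [0, 0, 0]
  ],
  "grip": [30, 22, 18, 16, 12, 5, 5, 5],
  "squeeze": 50
}}

```text
time: 8.35
eef_pos: [0.4684, 0.1797, 0.245]
tcp_rot: [-0.0, 0.669, 0.743, 0.0]
ft_force: [-1.7, -0.7, 6.0]
finger_gap: 0.0129
```

```bash
python3 - <<'E'
from h import *
st(); 
a=ctrl.get_image("side")
cv2.imwrite("pics/p7.png",cv2.resize(a[210:310,290:390],None,fx=5,fy=5,interpolation=2))
go((.41,.085,.244),26.1)
print(ray("top",322,327,.01))
E
```

```text
t 8.35 p [0.4684 0.1797 0.245 ] yang 6.01 z [ 0.e+00  1.e-04 -1.e+00] F [-1.7 -0.7  6. ] gap 0.0129 j [-0.5   0.52  0.12  2.03 -0.11  0.6  -0.2 ]
dp [-88. -68.   1.] dr [ 0.000e+00 -1.000e-02 -2.009e+01]
[0.36908119 0.15707687 0.01      ]
```

View pics/p7.png

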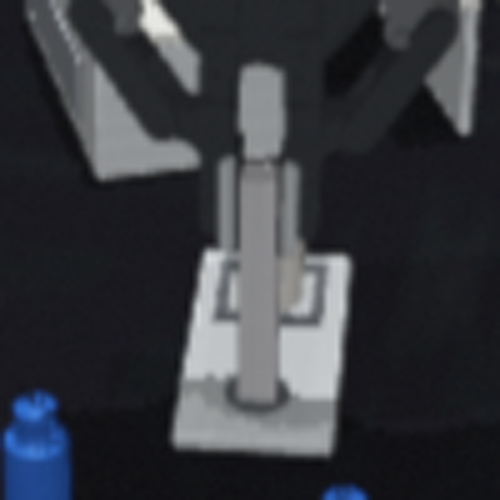

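Call:
{"fn": "arm_command", "kwargs": {
  "dp": [
    [-0.9, -0.7, -0.5],
    [-2.7, -2.2, -0.5],
    [-5.4, -4.4, -0.5],
    [-9, -7.3, -0.5],
    [-13.4, -10.9, -0.5],
    [-18, -14.5, -0.5],
    [-22.5, -18, -0.5],
    [-27, -22, -0.5],
    [-31.5, -25.5, -0.5],
    [-36, -29, -0.5],
    [-40.5, -32.8, -0.5],
    [-45, -36.4, -0.5]
  ],
  "dr": [
    [0, 0, -0.2],
    [0, 0, -0.6],
    [0, 0, -1.2],
    [0, 0, -2],
    [0, 0, -3],
    [0, 0, -4],
    [0, 0, -5],
    [0, 0, -6],
    [0, 0, -7],
    [0, 0, -8],
    [0, 0, -9],
    [0, 0, -10]
  ],
  "grip": [5, 5, 5, 5, 5, 5, 5, 5, 5, 5, 5, 5]
}}

```text
time: 9.4
eef_pos: [0.4367, 0.1305, 0.2451]
tcp_rot: [-0.0, 0.601, 0.799, -0.0]
ft_force: [1.0, 0.5, -1.5]
finger_gap: 0.0132
```

```bash
python3 - <<'E'
from h import *
st(); go((.405,.083,.2445),26.1)
E
```

```text
t 9.4 p [0.4367 0.1305 0.2451] yang 16.1 z [-2.e-04 -1.e-04 -1.e+00] F [ 1.   0.5 -1.5] gap 0.0132 j [-0.39  0.47  0.07  2.14 -0.06  0.53 -0.  ]
dp [-36.8 -43.6   0.6] dr [ -0.01   0.   -10.  ]
```

Call:
{"fn": "arm_command", "kwargs": {
  "dp": [
    [-3.7, -4.4, 0],
    [-7.4, -8.7, 0],
    [-11, -13, 0],
    [-14.7, -17.4, 0],
    [-18.4, -21.8, 0],
    [-22, -26.2, 0],
    [-25.8, -30.5, 0],
    [-29.4, -35, 0],
    [-32.5, -38.5, 0],
    [-35, -41.5, 0],
    [-36.4, -43.2, 0],
    [-36.8, -43.6, 0]
  ],
  "dr": [
    [0, 0, -1],
    [0, 0, -2],
    [0, 0, -3],
    [0, 0, -4],
    [0, 0, -5],
    [0, 0, -6],
    [0, 0, -7],
    [0, 0, -8],
    [0, 0, -8.8],
    [0, 0, -9.5],
    [0, 0, -9.9],
    [0, 0, -10]
  ],
  "grip": [5, 5, 5, 5, 5, 5, 5, 5, 5, 5, 5, 5]
}}

```text
time: 10.4
eef_pos: [0.405, 0.0833, 0.2451]
tcp_rot: [-0.0, 0.53, 0.848, -0.0]
ft_force: [0.3, 0.4, -1.9]
finger_gap: 0.0129
```

```bash
python3 - <<'E'
from h import *
st()
a=ctrl.get_image("side"); t=ctrl.get_image("top")
cv2.imwrite("pics/p8.png",cv2.hconcat([cv2.resize(a[170:290,290:410],None,fx=3.3,fy=3.3,interpolation=2),cv2.resize(t[190:310,370:490],None,fx=3.3,fy=3.3,interpolation=2)]))
cv2.imwrite("pics/p8s.png",cv2.resize(a[170:290,290:410],None,fx=5,fy=5,interpolation=2))
E
```

```text
t 10.4 p [0.405  0.0833 0.2451] yang 26.01 z [-4.e-04 -2.e-04 -1.e+00] F [ 0.3  0.4 -1.9] gap 0.0129 j [-0.27  0.42  0.01  2.24 -0.01  0.48  0.2 ]
```

View pics/p8.png

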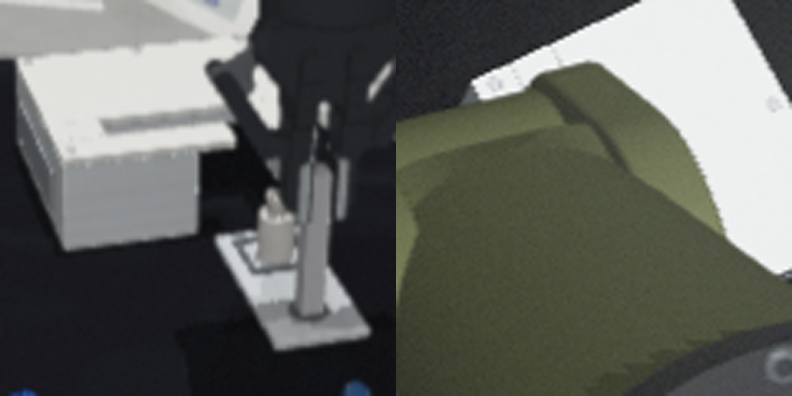

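View pics/p8s.png

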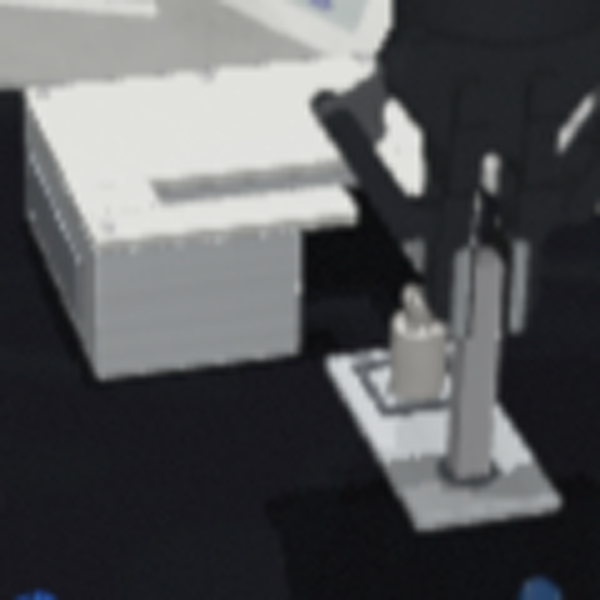

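The weight stands in the pocket, crop (418,360), and the shuttle points at the opening. I'll check the shuttle's pose against the TCP model.

```bash
python3 - <<'E'
from h import *
p=(.405,.0833); a=np.radians(-63.99); o=(p[0]+.035*np.cos(a),p[1]+.035*np.sin(a),a)
P=[[-.035,0,.099],[-.035,0,.006],[.06,.028,.006],[-.06,.028,.006],[-.06,-.028,.006]]
print(((proj("side",body(o,P))-[290,170]+.5)*5-.5).round(0))
d=(.5201,-.0618,-1.1153)
P=[[-.07,.08,.064],[-.07,.08,0],[-.07,-.005,0],[-.07,-.028,.064]]
print(((proj("side",body(d,P))-[290,170]+.5)*5-.5).round(0))
E
```

```text
[[481. 257.]
 [467. 472.]
 [326. 357.]
 [417. 517.]
 [559. 497.]]
[[ 95. 239.]
 [ 97. 378.]
 [299. 353.]
 [357. 209.]]
```

```bash
python3 - <<'E'
from h import *
go((.4688,-.048,.2448),26.1)
E
```

```text
dp [-146.1   -0.5    0.3] dr [-0.02 -0.   -0.12]
```

Call:
{"fn": "arm_command", "kwargs": {
  "dp": [
    [-1, -0.5, 0],
    [-3, -0.5, 0],
    [-6, -0.5, 0],
    [-10, -0.5, 0],
    [-15, -0.5, 0],
    [-20, -0.5, 0],
    [-26, -0.5, 0],
    [-32, -0.5, 0],
    [-38, -0.5, 0],
    [-44, -0.5, 0],
    [-50, -0.5, 0],
    [-56, -0.5, 0]
  ],
  "dr": [
    [0, 0, -0.1],
    [0, 0, -0.1],
    [0, 0, -0.1],
    [0, 0, -0.1],
    [0, 0, -0.1],
    [0, 0, -0.1],
    [0, 0, -0.1],
    [0, 0, -0.1],
    [0, 0, -0.1],
    [0, 0, -0.1],
    [0, 0, -0.1],
    [0, 0, -0.1]
  ],
  "grip": [5, 5, 5, 5, 5, 5, 5, 5, 5, 5, 5, 5]
}}

```text
time: 11.5
eef_pos: [0.4297, 0.0325, 0.2451]
tcp_rot: [-0.0, 0.529, 0.848, -0.0]
ft_force: [-0.6, 1.3, -1.6]
finger_gap: 0.0131
```

Call:
{"fn": "arm_command", "kwargs": {
  "dp": [
    [-5, 0, 0],
    [-9, 0, 0],
    [-13, 0, 0],
    [-17, 0, 0],
    [-21, 0, 0],
    [-25, 0, 0],
    [-28, 0, 0],
    [-30, 0, 0],
    [-31, 0, 0]
  ],
  "dr": [
    [0, 0, 0],
    [0, 0, 0],
    [0, 0, 0],
    [0, 0, 0],
    [0, 0, 0],
    [0, 0, 0],
    [0, 0, 0],
    [0, 0, 0],
    [0, 0, 0]
  ],
  "grip": [5, 5, 5, 5, 5, 5, 5, 5, 5]
}}

```text
time: 12.25
eef_pos: [0.4432, 0.005, 0.2451]
tcp_rot: [0.0, 0.529, 0.848, -0.0]
ft_force: [-0.8, 0.6, -2.8]
finger_gap: 0.0129
```

```bash
python3 - <<'E'
from h import *
st(); go((.4688,-.048,.2448),26.1)
a=ctrl.get_image("side")
cv2.imwrite("pics/p9.png",cv2.resize(a[160:270,280:400],None,fx=6,fy=6,interpolation=2)[:600])
E
```

```text
t 12.25 p [0.4432 0.005  0.2451] yang 26.08 z [-0.e+00 -1.e-04 -1.e+00] F [-0.8  0.6 -2.8] gap 0.0129 j [-0.06  0.45 -0.01  2.17  0.01  0.52  0.38]
dp [-58.9  -0.3   0.3] dr [-0.    0.   -0.02]
```

View pics/p9.png

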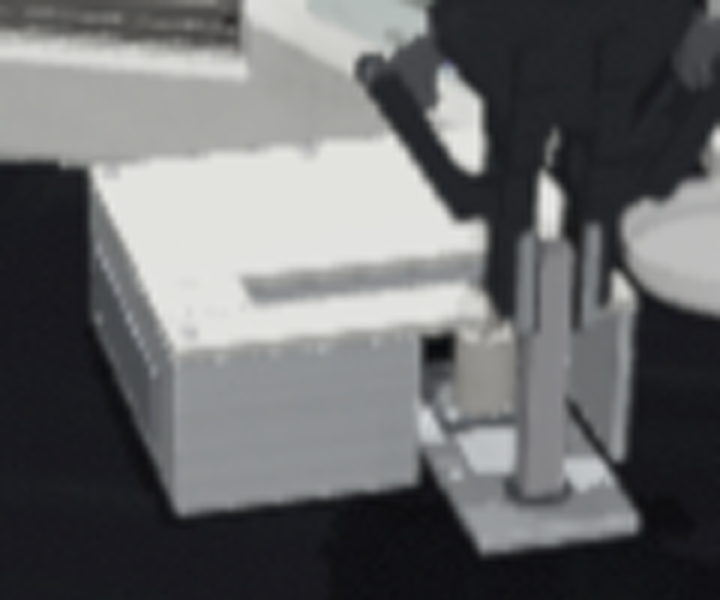

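The shuttle is entering cleanly, with the weight upright at the roof edge. I'll continue to the corner.

Call:
{"fn": "arm_command", "kwargs": {
  "dp": [
    [-1, -0.3, 0],
    [-3, -0.3, 0],
    [-7, -0.3, 0],
    [-12, -0.3, 0],
    [-17, -0.3, 0],
    [-22, -0.3, 0],
    [-27, -0.3, 0],
    [-32, -0.3, 0],
    [-36, -0.3, 0],
    [-39, -0.3, 0],
    [-40, -0.3, 0],
    [-40, -0.3, 0]
  ],
  "dr": [
    [0, 0, 0],
    [0, 0, 0],
    [0, 0, 0],
    [0, 0, 0],
    [0, 0, 0],
    [0, 0, 0],
    [0, 0, 0],
    [0, 0, 0],
    [0, 0, 0],
    [0, 0, 0],
    [0, 0, 0],
    [0, 0, 0]
  ],
  "grip": [5, 5, 5, 5, 5, 5, 5, 5, 5, 5, 5, 5]
}}

```text
time: 13.3
eef_pos: [0.4605, -0.0312, 0.2451]
tcp_rot: [0.0, 0.529, 0.848, -0.0]
ft_force: [0.2, -0.0, -3.7]
finger_gap: 0.013
```

```bash
python3 - <<'E'
from h import *
st(); go((.4688,-.048,.2448),26.1)
a=ctrl.get_image("side")
cv2.imwrite("pics/p10.png",cv2.resize(a[160:260,280:400],None,fx=6,fy=6,interpolation=2))
E
```

```text
t 13.3 p [ 0.4605 -0.0312  0.2451] yang 26.07 z [ 1.e-04 -2.e-04 -1.e+00] F [ 0.2 -0.  -3.7] gap 0.013 j [ 0.02  0.47 -0.01  2.13  0.01  0.54  0.46]
dp [-18.8   0.    0.3] dr [ 0.    0.02 -0.03]
```

View pics/p10.png

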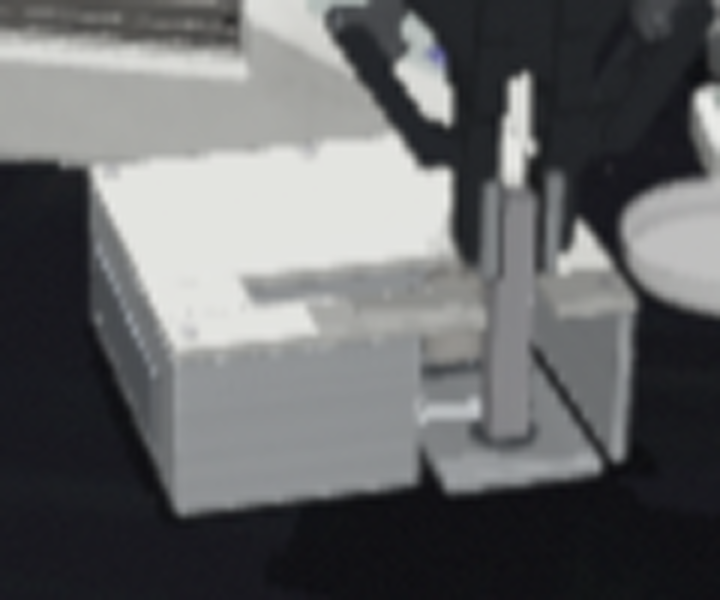

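Call:
{"fn": "arm_command", "kwargs": {
  "dp": [
    [-1, 0, 0.3],
    [-4, 0, 0.3],
    [-8, 0, 0.3],
    [-12, 0, 0.3],
    [-16, 0, 0.3],
    [-18, 0, 0.3],
    [-19, 0, 0.3],
    [-19, 0, 0.3],
    [-19, 0, 0.3]
  ],
  "dr": [
    [0, 0, 0],
    [0, 0, 0],
    [0, 0, 0],
    [0, 0, 0],
    [0, 0, 0],
    [0, 0, 0],
    [0, 0, 0],
    [0, 0, 0],
    [0, 0, 0]
  ],
  "grip": [5, 5, 5, 5, 5, 5, 5, 5, 5]
}}

```text
time: 14.1
eef_pos: [0.4689, -0.0478, 0.245]
tcp_rot: [0.0, 0.529, 0.849, 0.0]
ft_force: [-1.5, 3.1, 4.6]
finger_gap: 0.0129
```

```bash
python3 - <<'E'
from h import *
st(); go((.5406,-.0128,.2448),26.1)
a=ctrl.get_image("side")
cv2.imwrite("pics/p11.png",cv2.resize(a[160:260,280:400],None,fx=6,fy=6,interpolation=2))
d=(.5201,-.0618,-1.1153)
for z in(.064,): print(((proj("side",body(d,[[-.035,-.04,.099],[-.035,-.04,z],[-.035,.04,z],[-.047,.047,z],[-.023,.047,z],[-.023,-.052,z],[-.047,-.028,z]]))-[280,160]+.5)*6-.5).round(0))
E
```

```text
t 14.1 p [ 0.4689 -0.0478  0.245 ] yang 26.1 z [ 5.e-04  0.e+00 -1.e+00] F [-1.5  3.1  4.6] gap 0.0129 j [ 0.06  0.48 -0.02  2.1   0.01  0.56  0.49]
dp [-0.2 79.8  0.2] dr [0.02 0.01 0.  ]
[[496. 168.]
 [492. 261.]
 [267. 286.]
 [255. 304.]
 [238. 273.]
 [515. 242.]
 [469. 280.]]
```

View pics/p11.png

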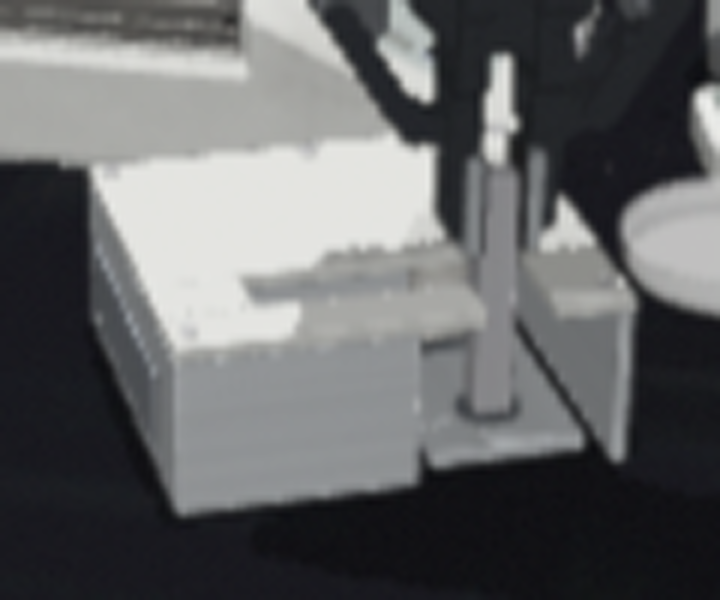

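The stem is at the corner, within the slot. Now sideways.

Call:
{"fn": "arm_command", "kwargs": {
  "dp": [
    [0, 1, -0.2],
    [0, 3, -0.2],
    [0, 6, -0.2],
    [0, 10, -0.2],
    [0, 15, -0.2],
    [0, 20, -0.2],
    [0, 25, -0.2],
    [0, 30, -0.2],
    [0, 35, -0.2],
    [0, 39, -0.2],
    [0, 41, -0.2],
    [0, 41, -0.2]
  ],
  "dr": [
    [0, 0, 0],
    [0, 0, 0],
    [0, 0, 0],
    [0, 0, 0],
    [0, 0, 0],
    [0, 0, 0],
    [0, 0, 0],
    [0, 0, 0],
    [0, 0, 0],
    [0, 0, 0],
    [0, 0, 0],
    [0, 0, 0]
  ],
  "grip": [5, 5, 5, 5, 5, 5, 5, 5, 5, 5, 5, 5]
}}

```text
time: 15.15
eef_pos: [0.4927, -0.0371, 0.2473]
tcp_rot: [-0.011, 0.532, 0.846, -0.013]
ft_force: [-52.9, -18.4, 93.7]
finger_gap: 0.0132
```

```bash
python3 - <<'E'
from h import *
st(); go((.5406,-.0128,.2448),26.1)
a=ctrl.get_image("side")
cv2.imwrite("pics/p12.png",cv2.resize(a[160:260,280:400],None,fx=6,fy=6,interpolation=2))
E
```

```text
t 15.15 p [ 0.4927 -0.0371  0.2473] yang 25.66 z [-0.0331 -0.0096 -0.9994] F [-52.9 -18.4  93.7] gap 0.0132 j [ 0.02  0.51 -0.    2.03  0.02  0.64  0.45]
dp [ 1.1 53.7  0.7] dr [-1.95 -0.33 -0.44]
```

View pics/p12.png

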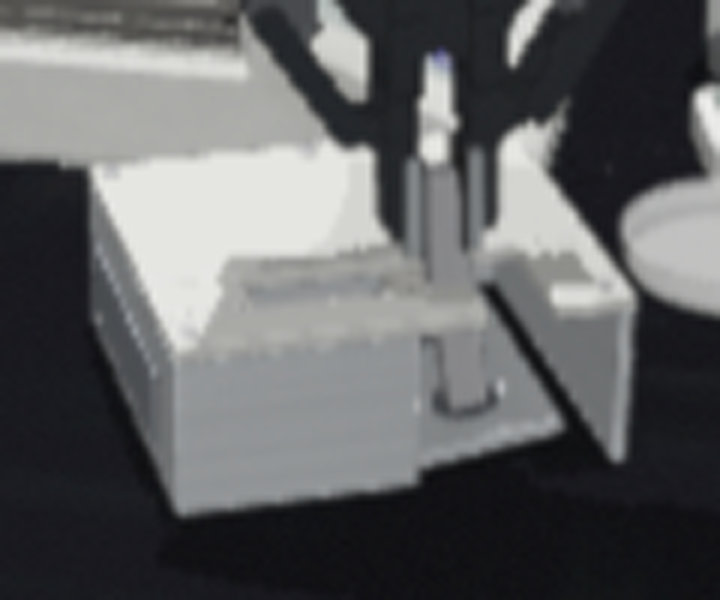

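The shuttle jammed: 53 N sideways and 94 N up, with the deck tilted. I'm backing off at once.

Call:
{"fn": "arm_command", "kwargs": {
  "dp": [
    [0, -10, 0],
    [0, -20, 0],
    [0, -28, 0],
    [0, -33, 0],
    [0, -37, 0],
    [0, -39, 0],
    [0, -41, 0],
    [0, -41, 0],
    [0, -41, 0]
  ],
  "dr": [
    [0, 0, 0],
    [0, 0, 0],
    [0, 0, 0],
    [0, 0, 0],
    [0, 0, 0],
    [0, 0, 0],
    [0, 0, 0],
    [0, 0, 0],
    [0, 0, 0]
  ],
  "grip": [5, 5, 5, 5, 5, 5, 5, 5, 5]
}}

```text
time: 15.95
eef_pos: [0.469, -0.0477, 0.245]
tcp_rot: [0.0, 0.529, 0.849, 0.0]
ft_force: [0.6, 0.9, 0.8]
finger_gap: 0.013
```

```bash
python3 - <<'E'
from h import *
st()
a=ctrl.get_image("side")
cv2.imwrite("pics/p13.png",cv2.resize(a[180:255,325:400],None,fx=8,fy=8,interpolation=2))
p,R,s=now(); d=(.5201,-.0618,-1.1153); an=np.radians(-63.9)
o=(p[0]+.035*np.cos(an),p[1]+.035*np.sin(an),an)
f=lambda P:((proj("side",P)-[325,180]+.5)*8-.5).round(0).tolist()
print("deck TL,TR top,bottom",f(body(o,[[-.06,.028,.006],[-.06,-.028,.006],[-.06,.028,0],[-.06,-.028,0]])))
print("stem",f(body(o,[[-.035,0,.099],[-.035,0,.006]])))
print("wall end outer bottom, inner bottom, tops",f(body(d,[[-.07,-.005,0],[-.065,-.005,0],[-.07,-.005,.058],[-.065,-.005,.058]])), "right wall",f(body(d,[[-.07,-.08,0],[-.07,-.075,0]])))
E
```

```text
t 15.95 p [ 0.469  -0.0477  0.245 ] yang 26.12 z [ 2.e-04 -1.e-04 -1.e+00] F [0.6 0.9 0.8] gap 0.013 j [ 0.06  0.48 -0.02  2.1   0.01  0.56  0.49]
deck TL,TR top,bottom [[213.0, 443.0], [419.0, 417.0], [212.0, 463.0], [418.0, 437.0]]
stem [[300.0, 65.0], [288.0, 384.0]]
wall end outer bottom, inner bottom, tops [[198.0, 485.0], [193.0, 475.0], [203.0, 286.0], [198.0, 276.0]] right wall [[474.0, 450.0], [456.0, 452.0]]
```

View pics/p13.png

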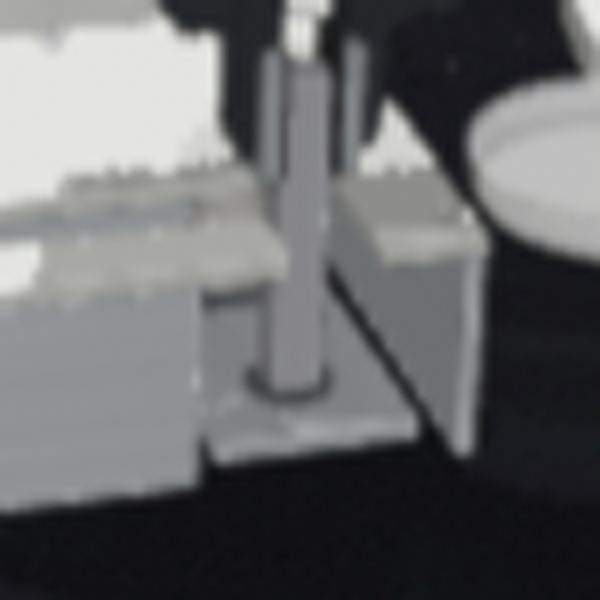

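After backing off, the forces are near zero and the pose matches the model. The 56/94 N ratio and the pivot at the deck's leading-side edge point to friction self-locking rather than a collision: the shuttle was pressed on the bench and tipped over its edge. I'll lift it about 1.5 mm (8 mm of headroom) and retry in short, force-checked steps.

Call:
{"fn": "arm_command", "kwargs": {
  "dp": [
    [0, 0, -0.5],
    [0, 0, -1],
    [0, 0, -1.5],
    [0, 0, -1.5],
    [0, 1, -1.5],
    [0, 2.5, -1.5],
    [0, 4.5, -1.5],
    [0, 7, -1.5],
    [0, 9, -1.5],
    [0, 10, -1.5],
    [0, 10, -1.5]
  ],
  "dr": [
    [0, 0, 0],
    [0, 0, 0],
    [0, 0, 0],
    [0, 0, 0],
    [0, 0, 0],
    [0, 0, 0],
    [0, 0, 0],
    [0, 0, 0],
    [0, 0, 0],
    [0, 0, 0],
    [0, 0, 0]
  ],
  "grip": [5, 5, 5, 5, 5, 5, 5, 5, 5, 5, 5],
  "squeeze": 70
}}

```text
time: 16.92
eef_pos: [0.478, -0.0432, 0.2465]
tcp_rot: [0.0, 0.529, 0.849, 0.0]
ft_force: [0.2, 0.1, -3.5]
finger_gap: 0.0128
```

```bash
python3 - <<'E'
from h import *
st()
a=ctrl.get_image("side")
cv2.imwrite("pics/p14.png",cv2.resize(a[180:255,325:400],None,fx=8,fy=8,interpolation=2))
E
```

```text
t 16.92 p [ 0.478  -0.0432  0.2465] yang 26.12 z [ 3.e-04  0.e+00 -1.e+00] F [ 0.2  0.1 -3.5] gap 0.0128 j [ 0.05  0.49 -0.02  2.08  0.01  0.57  0.48]
```

View pics/p14.png

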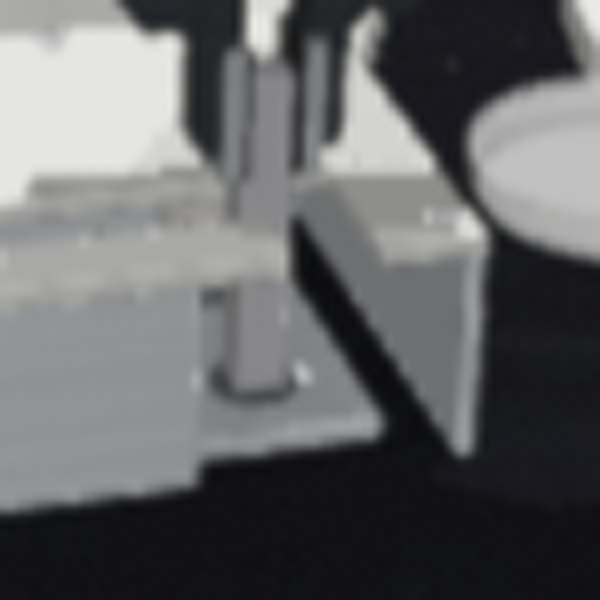

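The shuttle moves freely with Fz at −3.5 N, hanging under its own weight. The deck edge is already past the wall end, so I'll continue.

Call:
{"fn": "arm_command", "kwargs": {
  "dp": [
    [0, 1, 0],
    [0, 3, 0],
    [0, 6, 0],
    [0, 9, 0],
    [0, 12, 0],
    [0, 15, 0],
    [0, 18, 0],
    [0, 20, 0],
    [0, 20, 0]
  ],
  "dr": [
    [0, 0, 0],
    [0, 0, 0],
    [0, 0, 0],
    [0, 0, 0],
    [0, 0, 0],
    [0, 0, 0],
    [0, 0, 0],
    [0, 0, 0],
    [0, 0, 0]
  ],
  "grip": [5, 5, 5, 5, 5, 5, 5, 5, 5]
}}

```text
time: 17.72
eef_pos: [0.4962, -0.0343, 0.2465]
tcp_rot: [0.0, 0.529, 0.849, 0.0]
ft_force: [-0.4, 0.4, -3.3]
finger_gap: 0.0129
```

```bash
python3 - <<'E'
from h import *
st(); go((.5406,-.0128,.2465),26.1)
a=ctrl.get_image("side")
cv2.imwrite("pics/p15.png",cv2.resize(a[170:255,300:400],None,fx=7,fy=7,interpolation=2))
E
```

```text
t 17.72 p [ 0.4962 -0.0343  0.2465] yang 26.13 z [ 5.e-04  1.e-04 -1.e+00] F [-0.4  0.4 -3.3] gap 0.0129 j [ 0.03  0.51 -0.01  2.03  0.01  0.6   0.46]
dp [-0.3 49.3  0. ] dr [0.03 0.01 0.03]
```

View pics/p15.png

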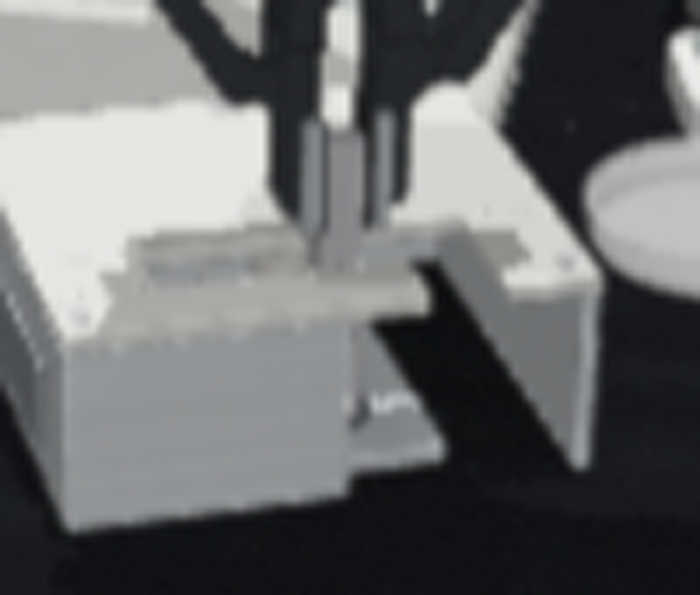

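No contact forces. Continuing another 44 mm, to stop about 5 mm short of the end.

Call:
{"fn": "arm_command", "kwargs": {
  "dp": [
    [0, 1, 0],
    [0, 4, 0],
    [0, 8, 0],
    [0, 12, 0],
    [0, 16, 0],
    [0, 20, 0],
    [0, 24, 0],
    [0, 27, 0],
    [0, 29, 0],
    [0, 30, 0],
    [0, 30, 0]
  ],
  "dr": [
    [0, 0, 0],
    [0, 0, 0],
    [0, 0, 0],
    [0, 0, 0],
    [0, 0, 0],
    [0, 0, 0],
    [0, 0, 0],
    [0, 0, 0],
    [0, 0, 0],
    [0, 0, 0],
    [0, 0, 0]
  ],
  "grip": [5, 5, 5, 5, 5, 5, 5, 5, 5, 5, 5]
}}

```text
time: 18.68
eef_pos: [0.5228, -0.0213, 0.2465]
tcp_rot: [0.0, 0.529, 0.849, -0.0]
ft_force: [0.4, 0.2, -3.6]
finger_gap: 0.0127
```

Call:
{"fn": "arm_command", "kwargs": {
  "dp": [
    [0, 1, 0],
    [0, 3, 0],
    [0, 6, 0],
    [0, 9, 0],
    [0, 11, 0],
    [0, 13, 0],
    [0, 14, 0],
    [0, 14, 0]
  ],
  "dr": [
    [0, 0, 0],
    [0, 0, 0],
    [0, 0, 0],
    [0, 0, 0],
    [0, 0, 0],
    [0, 0, 0],
    [0, 0, 0],
    [0, 0, 0]
  ],
  "grip": [5, 5, 5, 5, 5, 5, 5, 5]
}}

```text
time: 19.35
eef_pos: [0.5354, -0.015, 0.2465]
tcp_rot: [0.0, 0.529, 0.849, 0.0]
ft_force: [0.1, 0.6, -4.2]
finger_gap: 0.0129
```

```bash
python3 - <<'E'
from h import *
st(); go((.5406,-.0128,.2465),26.1)
a=ctrl.get_image("side")
cv2.imwrite("pics/p16.png",cv2.resize(a[170:255,290:390],None,fx=7,fy=7,interpolation=2))
E
```

```text
t 19.35 p [ 0.5354 -0.015   0.2465] yang 26.12 z [ 2.e-04  0.e+00 -1.e+00] F [ 0.1  0.6 -4.2] gap 0.0129 j [-0.01  0.55 -0.01  1.94  0.01  0.65  0.43]
dp [-0.3  5.6 -0. ] dr [0.01 0.   0.02]
```

View pics/p16.png

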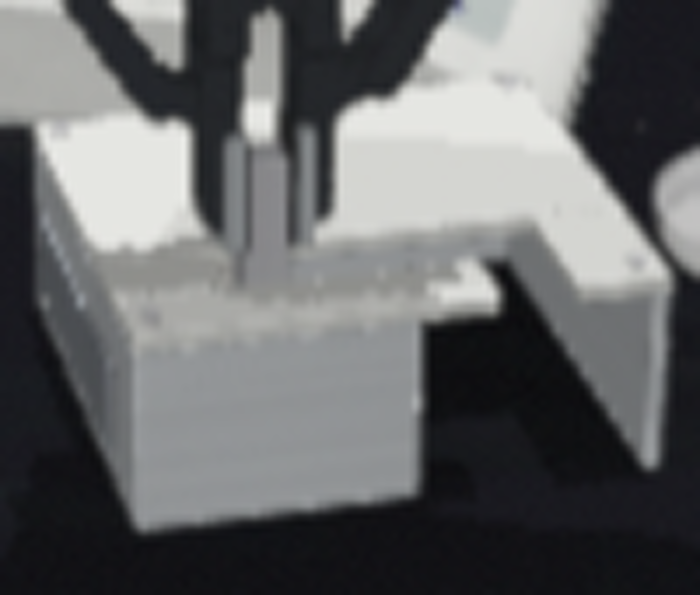

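Call:
{"fn": "arm_command", "kwargs": {
  "dp": [
    [0, 1, 0],
    [0, 2, 0],
    [0, 3, 0],
    [0, 4, 0],
    [0, 4.5, 0],
    [0, 4.5, 0]
  ],
  "dr": [
    [0, 0, 0],
    [0, 0, 0],
    [0, 0, 0],
    [0, 0, 0],
    [0, 0, 0],
    [0, 0, 0]
  ],
  "grip": [5, 5, 5, 5, 5, 5]
}}

```text
time: 19.9
eef_pos: [0.5394, -0.0132, 0.2465]
tcp_rot: [0.0, 0.529, 0.849, 0.0]
ft_force: [-0.2, 0.4, -3.6]
finger_gap: 0.0128
```

Call:
{"fn": "arm_command", "kwargs": {
  "dp": [
    [0, 0.5, 0],
    [0, 1, 0],
    [0, 1, 0]
  ],
  "dr": [
    [0, 0, 0],
    [0, 0, 0],
    [0, 0, 0]
  ],
  "grip": [5, 5, 5]
}}

```text
time: 20.15
eef_pos: [0.5402, -0.0128, 0.2465]
tcp_rot: [0.0, 0.529, 0.849, 0.0]
ft_force: [0.4, 0.6, -3.7]
finger_gap: 0.0129
```

Call:
{"fn": "arm_command", "kwargs": {
  "dp": [
    [0, 0.5, 0],
    [0, 1, 0],
    [0, 1, 0]
  ],
  "dr": [
    [0, 0, 0],
    [0, 0, 0],
    [0, 0, 0]
  ],
  "grip": [5, 5, 5]
}}

```text
time: 20.4
eef_pos: [0.5409, -0.0125, 0.2465]
tcp_rot: [-0.0, 0.529, 0.849, -0.0]
ft_force: [-0.9, -1.9, -3.2]
finger_gap: 0.013
```

Call:
{"fn": "arm_command", "kwargs": {
  "dp": [
    [0, 0.5, 0],
    [0, 1, 0],
    [0, 1, 0]
  ],
  "dr": [
    [0, 0, 0],
    [0, 0, 0],
    [0, 0, 0]
  ],
  "grip": [5, 5, 5]
}}

```text
time: 20.65
eef_pos: [0.5413, -0.0123, 0.2463]
tcp_rot: [-0.001, 0.529, 0.848, -0.001]
ft_force: [-4.4, -1.7, -0.7]
finger_gap: 0.0125
```

The stem touches the end, with −4.7 N along the slot. I'll set it down.

Call:
{"fn": "arm_command", "kwargs": {
  "dp": [
    [0, 0, 0.4],
    [0, 0, 0.8],
    [0, 0, 1.2],
    [0, 0, 1.2],
    [0, 0, 1.2]
  ],
  "dr": [
    [0, 0, 0],
    [0, 0, 0],
    [0, 0, 0],
    [0, 0, 0],
    [0, 0, 0]
  ],
  "grip": [5, 5, 5, 5, 5]
}}

```text
time: 21.07
eef_pos: [0.5412, -0.0123, 0.2452]
tcp_rot: [-0.001, 0.529, 0.848, -0.001]
ft_force: [-4.7, -2.3, -0.1]
finger_gap: 0.0127
```

```bash
python3 - <<'E'
from h import *
st()
a=ctrl.get_image("side")
cv2.imwrite("pics/p17.png",cv2.resize(a[190:230,290:350],None,fx=12,fy=12,interpolation=2))
E
```

```text
t 21.07 p [ 0.5412 -0.0123  0.2452] yang 26.08 z [-1.9e-03 -5.0e-04 -1.0e+00] F [-4.7 -2.3 -0.1] gap 0.0127 j [-0.02  0.56 -0.01  1.92  0.01  0.66  0.42]
```

View pics/p17.png

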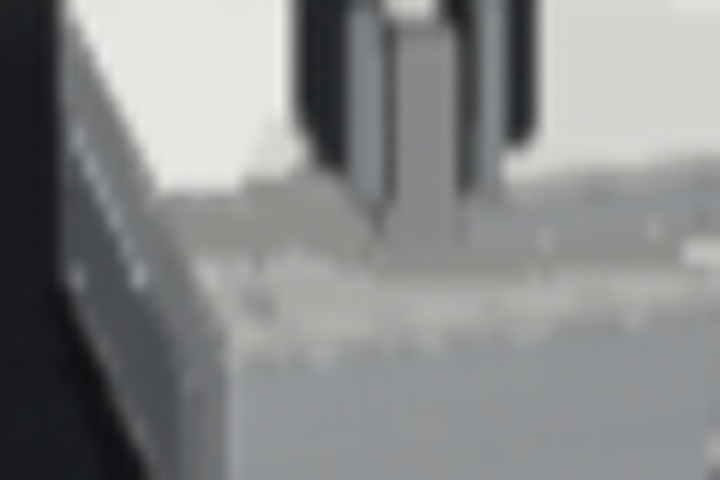

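Call:
{"fn": "arm_command", "kwargs": {
  "dp": [
    [0, 0, 0.3],
    [0, 0, 0.3],
    [0, 0, 0.3],
    [0, 0, 0.3],
    [0, 0, 0.3],
    [0, 0, 0.3],
    [0, 0, 0.3]
  ],
  "dr": [
    [0, 0, 0],
    [0, 0, 0],
    [0, 0, 0],
    [0, 0, 0],
    [0, 0, 0],
    [0, 0, 0],
    [0, 0, 0]
  ],
  "grip": [5, 5, 15, 18, 22, 28, 32],
  "squeeze": 20
}}

```text
time: 21.7
eef_pos: [0.5426, -0.0117, 0.2454]
tcp_rot: [0.001, 0.529, 0.849, 0.001]
ft_force: [-0.1, -0.0, -0.0]
finger_gap: 0.0323
```

```bash
python3 - <<'E'
from h import *
st()
a=ctrl.get_image("side")
cv2.imwrite("pics/p18.png",cv2.resize(a[190:230,290:350],None,fx=12,fy=12,interpolation=2))
E
```

```text
t 21.7 p [ 0.5426 -0.0117  0.2454] yang 26.13 z [ 2.e-03  3.e-04 -1.e+00] F [-0.1 -0.  -0. ] gap 0.0323 j [-0.02  0.56 -0.01  1.92  0.01  0.66  0.42]
```

View pics/p18.png

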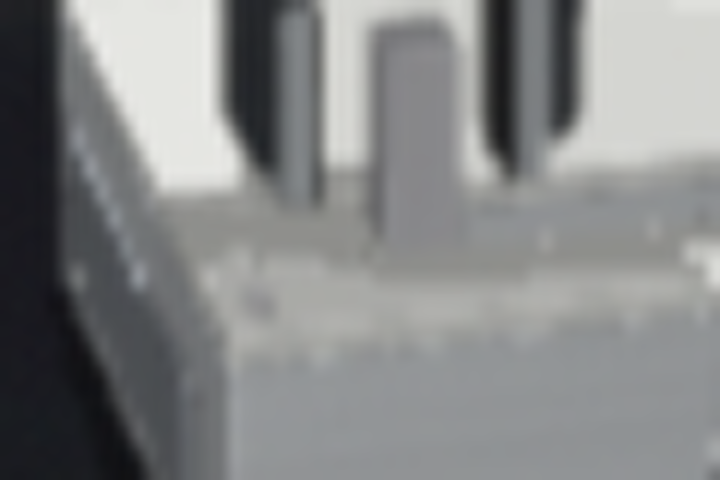

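Call:
{"fn": "arm_command", "kwargs": {
  "dp": [
    [0, 0, -10],
    [0, 0, -30],
    [0, 0, -60],
    [0, 0, -95],
    [0, 0, -130],
    [60, 0, -160],
    [100, 0, -160],
    [140, 0, -160],
    [180, 0, -160],
    [180, 0, -160],
    [180, 0, -160]
  ],
  "dr": [
    [0, 0, 0],
    [0, 0, 0],
    [0, 0, 0],
    [0, 0, 0],
    [0, 0, 0],
    [0, 0, 0],
    [0, 0, 0],
    [0, 0, 0],
    [0, 0, 0],
    [0, 0, 0],
    [0, 0, 0]
  ],
  "grip": [40, 40, 40, 40, 40, 40, 40, 40, 40, 40, 40]
}}

```text
time: 22.67
eef_pos: [0.4603, 0.1545, 0.4063]
tcp_rot: [-0.0, 0.526, 0.851, 0.001]
ft_force: [-0.2, 0.1, 0.3]
finger_gap: 0.0401
```

```bash
python3 - <<'E'
from h import *
st()
a=ctrl.get_image("side");t=ctrl.get_image("top")
cv2.imwrite("pics/s19.png",a);cv2.imwrite("pics/t19.png",t)
cv2.imwrite("pics/p19.png",cv2.resize(a[170:255,290:390],None,fx=7,fy=7,interpolation=2))
cv2.imwrite("pics/p19t.png",cv2.resize(t[170:310,380:520],None,fx=4.2,fy=4.2,interpolation=2))
d=(.5201,-.0618,-1.1153)
f=lambda n,P,o,k:((proj(n,body(d,P))-o+.5)*k-.5).round(0).tolist()
print(f("side",[[-.035,.04,.099],[-.035,.04,.064]],[290,170],7),f("top",[[-.035,.04,.099],[-.035,.04,.064],[-.035,.047,.064]],[380,170],4.2))
E
```

```text
t 22.67 p [0.4603 0.1545 0.4063] yang 26.56 z [ 6.0e-04  2.8e-03 -1.0e+00] F [-0.2  0.1  0.3] gap 0.0401 j [-0.32  0.29 -0.07  1.85  0.02  1.    0.07]
[[241.0, 155.0], [241.0, 264.0]] [[191.0, 214.0], [175.0, 236.0], [167.0, 221.0]]
```

View pics/p19.png

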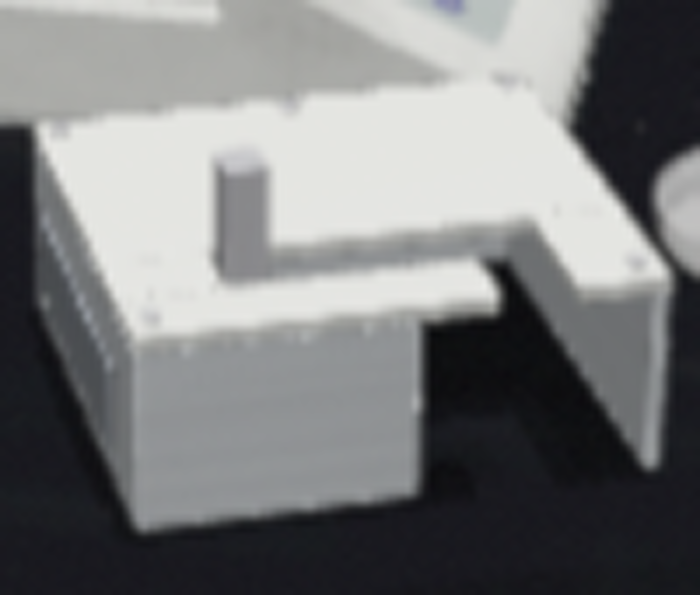

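View pics/p19t.png

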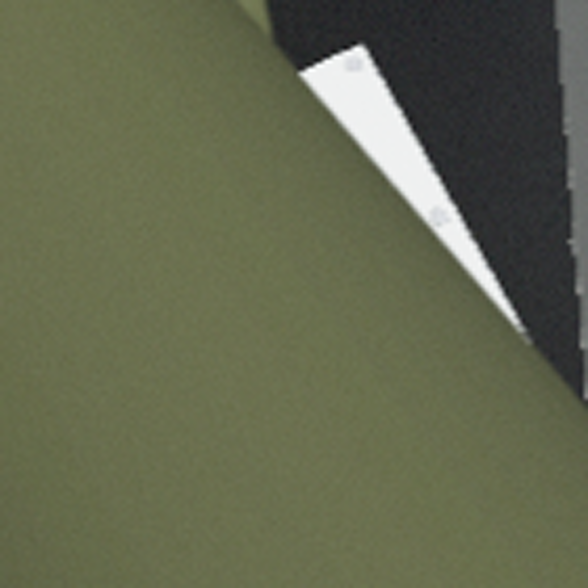

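View pics/s19.png

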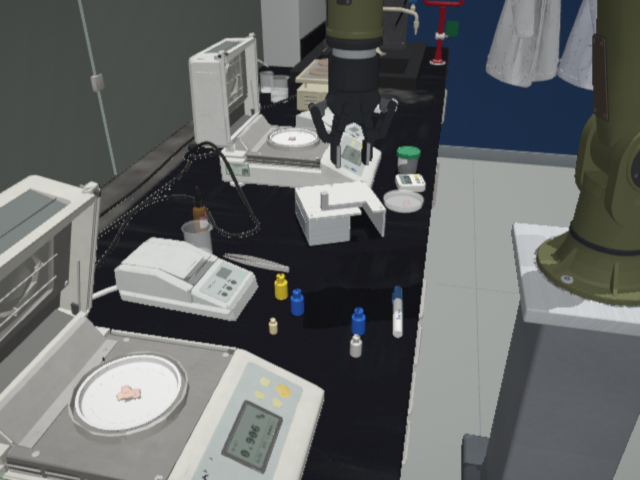

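The side view shows the stem at the closed end at (242,160), against a prediction of (241,155). The weight is hidden under the roof, so I'll check what the slot reveals in the frames taken after the jam, and move the arm clear for the top view.

Call:
{"fn": "arm_command", "kwargs": {
  "dp": [
    [30, 0, 0],
    [60, 0, 0],
    [100, 0, 0],
    [140, 0, 0],
    [180, 0, 0],
    [220, 0, 0],
    [260, 0, 0],
    [260, -40, 0],
    [260, -70, 0],
    [260, -70, 0],
    [260, -70, 0]
  ],
  "dr": [
    [0, 0, 0],
    [0, 0, 0],
    [0, 0, 0],
    [0, 0, 0],
    [0, 0, 0],
    [0, 0, 0],
    [0, 0, 0],
    [0, 0, 0],
    [0, 0, 0],
    [0, 0, 0],
    [0, 0, 0]
  ],
  "grip": [40, 40, 40, 40, 40, 40, 40, 40, 40, 40, 40]
}}

```text
time: 23.68
eef_pos: [0.2856, 0.3513, 0.4055]
tcp_rot: [0.0, 0.529, 0.848, 0.0]
ft_force: [0.5, -0.9, 0.7]
finger_gap: 0.0402
```

```bash
python3 - <<'E'
from h import *
st()
t=ctrl.get_image("top")
cv2.imwrite("pics/p20t.png",cv2.resize(t[170:310,380:520],None,fx=4.2,fy=4.2,interpolation=2))
p=cv2.imread("pics/p15.png")[200:330,100:420]; q=cv2.imread("pics/p14.png")[150:460,0:420]
g=lambda i:np.uint8(255*(i/255.)**.5)
cv2.imwrite("pics/e.png",cv2.vconcat([cv2.resize(g(p),(720,292)),cv2.resize(g(q),(720,300))]))
E
```

```text
t 23.68 p [0.2856 0.3513 0.4055] yang 26.06 z [ 8.e-04 -3.e-04 -1.e+00] F [ 0.5 -0.9  0.7] gap 0.0402 j [-0.8   0.24 -0.18  1.93  0.05  0.98 -0.55]
```

View pics/p20t.png

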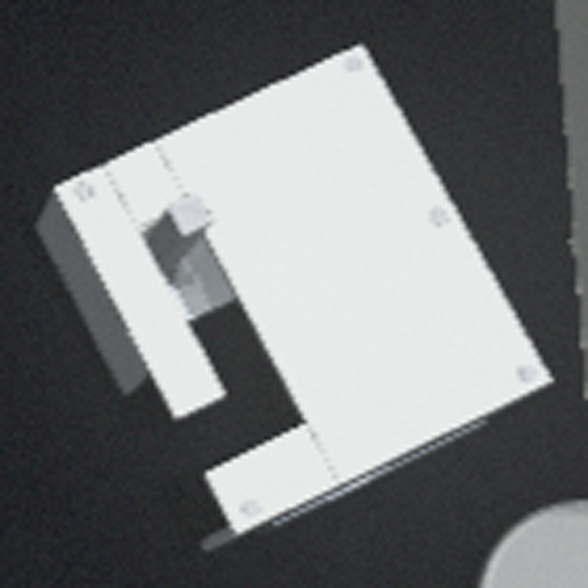

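View pics/e.png

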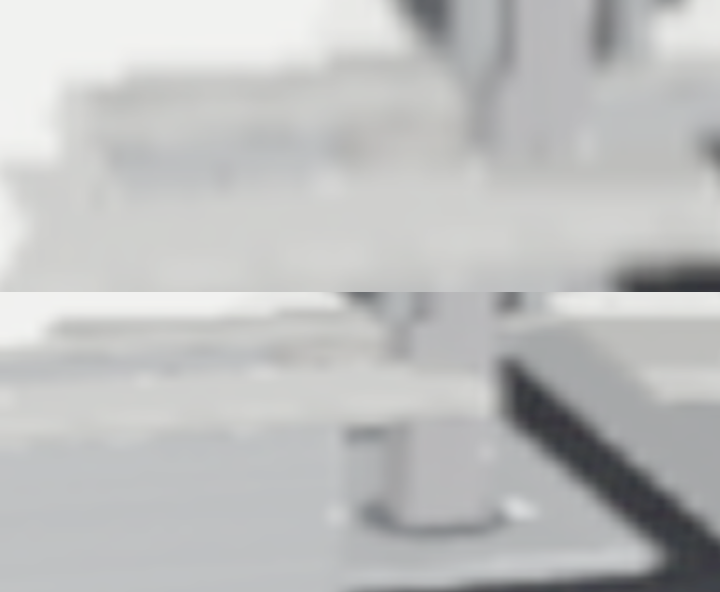

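```bash
python3 - <<'E'
from h import *
out=[]
for f,s,x0,y0 in (("p11",6,280,160),("p14",8,325,180),("p15",7,300,170),("p16",7,290,170)):
    i=cv2.imread(f"pics/{f}.png").astype(float)
    i=cv2.resize(i,None,fx=12/s,fy=12/s)
    # crop rows 195-212 image px
    r0=int((197-y0)*12); r1=int((215-y0)*12)
    c={"p11":(338,368),"p14":(332,362),"p15":(318,348),"p16":(300,330)}[f]
    k=i[r0:r1,int((c[0]-x0)*12):int((c[1]-x0)*12)]
    d=np.clip((k[...,2]-k[...,0])*10+128,0,255).astype(np.uint8)
    out.append(cv2.hconcat([cv2.resize(k.astype(np.uint8),(360,145)),cv2.cvtColor(cv2.resize(d,(360,145)),cv2.COLOR_GRAY2BGR)]))
cv2.imwrite("pics/e2.png",cv2.vconcat(out))
E
```

```text
(no output)
```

View pics/e2.png

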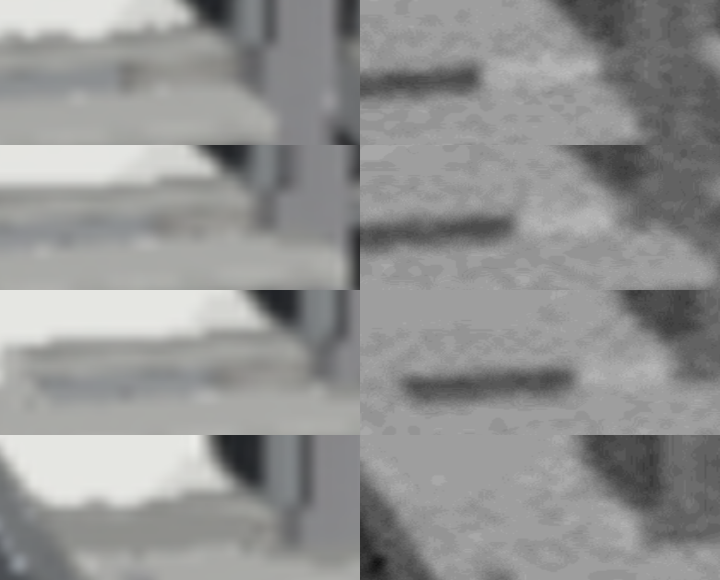

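The top view puts the stem top at (190,214), where the fully-home prediction was (191,214). The warm patch of the weight fills the slot band with a vertical edge both before and after the jam, so it was still standing. The other weights haven't moved. I'll hand in.

```bash
python3 - <<'E'
from h import *
st(); print(ctrl.close_job())
E
```

```text
t 23.73 p [0.2866 0.3517 0.4056] yang 26.0 z [ 1.4e-03  5.0e-04 -1.0e+00] F [ 0.1 -0.4  0.3] gap 0.0404 j [-0.8   0.24 -0.18  1.93  0.05  0.98 -0.55]
the job is handed in; nothing more can be done
None
```

The largest weight is in the shuttle's pocket and the shuttle is at the closed end of the slot. It is released and the arm is clear; I handed the job in at 23.7 s. I could not see directly that the weight is still standing at the end.

- **What I did:** I gripped the large silver weight, stood it in the pocket, and took the shuttle by its stem. I turned it about 20° to line up with the shield and ran it in through the front. I then moved it sideways until the stem pressed the closed end with about 5 N, set it down and let go.
- **What went wrong:** My first sideways push jammed, because I was pressing the shuttle onto the bench. It tipped several degrees, and the wrist read about 109 N in total, 94 N of it vertical (limit 120 N). I backed off and repeated the move with the shuttle lifted about 1.5 mm, and it went freely.
- **Stem position:** In the top view, the stem top is within a pixel or so of where the fully-home position predicts. The side view agrees within about 1 image pixel.
- **Other weights:** The two smaller weights and the coloured look-alikes are where they were.
- **Weight at the end:** It is hidden under the roof and behind the stem, so I am inferring that it stands. After the jam the slot still showed its body beside the stem, with a clean upright edge, though that view alone would not fully rule out a fallen weight. It may have slid up to 5 mm inside the pocket. The lifted load of about 3.5 N matched shuttle plus weight.

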